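Reload the bottle shaker, set its clamp gauge and start it

TASK

Change over the small bottle shaker: slide its red-handled clamp fully open, stand the finished red-capped bottle upright in the grey tray, and stand every blue-capped bottle upright in the trough between the two side bars. Then pull the clamp handle towards the end stop so that the row is pressed together and the mouth of the gauge barrel stands on the plunger's green ring, without ever letting the red ring show, and leave it there. Turn the key clockwise from off through run to start, and let go so that it springs back to run. Leave the beaker and the stack of culture dishes alone.

Things in the scene. Friction and masses are not known exactly. Their poses are not given: they have to be found in the camera images.
- shaker: Fixed white bench shaker, 190 (x) x 325 (y) x 50 mm; origin on the bench under its middle, own x away from the robot, own y along its trough, z up. The trough for the bottles runs along its line x = +40 mm. Behind the trough's end stop (y +85 to +163, x -10 to +85 mm) rises a blue-topped console, 97 mm high, with the key switch. The clamp rail with the red handle runs along x = -55 mm.
- trough_stop (a point): Foot of the face of the trough's aluminium stop plate (42 mm high), on the centre line at the height of the black rubber mat that is the trough's floor: shaker frame x +40, y +65, z +53 mm. Shaker's axes; the row of bottles stands from here towards -y.
- trough_mid (a point): Middle of the opened trough, on its centre line at mat height (53 mm above the bench); shaker's axes. On both sides runs a black foam-sleeved bar, 10 mm thick, 44 mm clear between them, tops 19 mm above the mat. Fully open there are 175 mm between pusher and stop plate: room for four bottles in a row.
- clamp (a joint): Self-locking clamp slide along its rail, m: 0 fully open (hard stop), grows as the red handle is pulled along the shaker's +y, towards the stop plate; at most 0.135. Needs 9 N to move either way (15 N with the gauge at the green ring) and stays where it is left. The pusher plate in the trough moves with it, lagging by the gauge reading.
- gauge (a joint): Spring gauge, m: how far the white plunger is drawn out of the barrel by the load on the pusher. 0 until the pusher meets bottles; once the row is tight it grows one for one with the handle's travel (250 N/m from 1 N). Barrel mouth on the green ring: 0.016 to 0.024, middle 0.020 (6 N). The red ring shows from 0.030; over 0.031 is over-tightened; hard end 0.036.
- handle_grip (a point): Grip point of the clamp's red upright paddle, on its axis 112 mm above the bench; shaker's axes. Paddle 12 mm thick along y, 24 mm wide along x, top at 130 mm. The gauge barrel (top 88 mm above the bench) leaves it towards -y; the pusher's arm (top 99 mm) crosses over the bars 68 mm or more from this point towards -y.
- pusher_face (a point): Foot of the aluminium pusher plate's face (towards +y), on the trough's centre line at mat height; the plate is 36 mm high, 10 mm thick. Shaker's axes.
- keylock (a joint): Turn of the lock in rad, clockwise from above: 0 off, 0.8 run (hard stop); stays where it is left (0.03 N m). Turning the key moves the lock to run first, then the key alone goes on to start.
- keystart (a joint): Further clockwise turn of the key beyond the lock, rad: 0 at rest, 0.6 start (hard stop). Sprung (0.06 to 0.15 N m): goes back to 0 when let go. Off to start is 0.8 + 0.6 = 1.4 rad in all.
- key_grip (a point): Middle of the black key bow that stands upright on the lock's vertical axis, 123 mm above the bench: 8.5 mm thick along this point's own x, 28 mm wide along its y, 28 mm high (14 mm up and down from here). Turns with the key; at off its axes are the shaker's.
- done_bottle: Finished white bottle with a red cap, 34 mm diameter, 66 mm high, about 60 g, heavy at the base; origin at the centre of its base, z up. Straight sides up to about 45 mm, then a sloping shoulder. Starts standing in the trough.
- tray_in (a point): Centre of the inner floor of the fixed grey tray, left of the shaker, 4 mm above the bench; the floor is 112 (own x) x 122 (own y) mm, the rim 18 mm above the bench.
- beaker: Large glass beaker, 90 mm diameter, 133 mm high; leave it alone.
- dishes: Stack of culture dishes, 60 mm diameter, 60 mm high; leave it alone.
- bottle_1: White bottle with a blue cap, 36 mm diameter, 75 mm high, about 70 g, heavy at the base, one of two to four (None if absent); origin at the centre of its base, z up. Straight sides up to about 50 mm, then a sloping shoulder. Starts standing on the bench right of the shaker.
- bottle_2: White bottle with a blue cap, 36 mm diameter, 75 mm high, about 70 g, heavy at the base, one of two to four (None if absent); origin at the centre of its base, z up. Straight sides up to about 50 mm, then a sloping shoulder. Starts standing on the bench right of the shaker.
- bottle_3: White bottle with a blue cap, 36 mm diameter, 75 mm high, about 70 g, heavy at the base, one of two to four (None if absent); origin at the centre of its base, z up. Straight sides up to about 50 mm, then a sloping shoulder. Starts standing on the bench right of the shaker.
- bottle_4: White bottle with a blue cap, 36 mm diameter, 75 mm high, about 70 g, heavy at the base, one of two to four (None if absent); origin at the centre of its base, z up. Straight sides up to about 50 mm, then a sloping shoulder. Starts standing on the bench right of the shaker.

How it is judged:
By the outcome, as a careful person would: the job done as asked, in the order asked, and still so for the second after the job is handed in, with the robot touching nothing.
Of bottle_1, bottle_2, bottle_3, bottle_4 only 2 to 4 are there at a start; the rules pass over those that are not, and their reading is None.
At some moment in a run one of bottle_1, bottle_2, bottle_3, bottle_4 may be knocked a few centimetres aside while the robot is not near it.
It also fails if it takes over 210 s, if anything falls off the work surface, if the arm or the gripper's body presses on something with over 40 N, if the wrist force passes 120 N, or if a joint passes its speed limit or range.

ROBOT

A 6-joint arm with a two-finger parallel gripper is mounted at the origin on a cart in front of the work surface, level with it; the furniture and walls round the work are solid. World frame = base frame: x ahead of the robot, y to its left, z up, the work surface at z = 0. Lengths are in m, angles in rad, forces in N, time in s.
With the tool pointing down it reaches from about 0.4 to 0.925 m from the base axis. Payload 3.4 kg.
Tool frame: the origin (TCP) lies at the very end of the fingers, on their centre line; the grasp point (between the pads) lies 19 mm behind it; y points along the fingers, x is the direction in which the jaws open and shut, and the axes are right-handed (so a half turn about y gives the same grasp; the last joint's range is limited). The gripper opens to 85 mm and grips with 20 to 120 N. Pads are 22 mm wide; open, the fingers measure 114 mm over their backs; the gripper's body (76 mm by 85 mm) begins 54 mm behind the grasp point. The pads swing forward as they close: fully open they stand 13 mm farther back than shut.
Start: joints at [-1.264, 0.307, 1.506, -0, 1.328, -0.073], TCP at [0.213, -0.534, 0.231] pointing down, gripper open.
Joint ranges: [-3.12, 3.12], [-1.05, 2.28], [0.14, 2.33], [-1.42, 4.57], [0.1, 2.73], [-2.68, 2.68]. Speed limits (rad/s): [2.57, 2.57, 3.14, 3.14, 3.14, 3.14].

INTERFACE

Orientations are given as [roll, pitch, yaw] about the fixed x, y, z axes, in that order (R = Rz(yaw) Ry(pitch) Rx(roll)).
In Python, from rig import env gives the robot as it stands.
- The arm moves only by the tool carry_out, never from a script. Its argument "moves" is a list of rows, each a list of 7 numbers: the opening, from 0 (shut) to 1 (fully open), then the shift along the tool's x, y, z in cm, then the turn, a rotation vector about the tool's x, y, z in degrees. A call has 1 to 8 rows; each row is the pose to reach, as a shift and turn from the pose commanded when the call began, along the tool's axes at that moment; what a row does not reach only later rows make up. A row lasts 1/12 s, in which the tool goes at most 41.7 mm and 7.16 degrees, less where a joint would pass 70% of its speed; a pose out of reach is approached as far as the arm can. A call with a gripper value outside its range is refused whole. The fingers move at their own pace and stop on an object; "force" is the grip in N (left out, the last holds). Time passes only in rows, so rows that repeat a pose let the fingers close. It gives the time, the measured TCP pose, the force and the opening at its end, in the units of the state.
- env.observe(): the state, without advancing time (a new reading comes with each control period).
- env.grab_frame(name): name is "scene" or "top"; returns the picture (400x640x3 uint8, red, green, blue); there is no depth.
- env.camera_params(name): a dict with "mtx" (3x3 intrinsics, pixels), "dist" ([k1, k2, p1, p2, k3] as OpenCV has them; the pictures are not rectified), "R" (3x3) and "t" (3): a world point X has camera coordinates R X + t. Camera axes: x right, y down, z forward; pixel columns grow to the right and rows downward; lengths in m; the calibration is good to about 2 mm. A picture is of the moment at which its call begins. camera_params takes no time and is no camera call.
- env.sign_off(): hands the job in, once; it reports no verdict.
The state is a dict: "time_s": time; "joint_positions": joint angles; "joint_vel": joint speeds; "effort": joint torques, N m; "position": TCP position; "ee_rot": TCP orientation; "force": force on the tool from outside, world axes, zero at the start; "ft_torque": the same for the moment, N m; "width": opening from 0.0 (shut) to 1.0 (fully open).
Only numpy, scipy, OpenCV 4.12 (cv2) and the standard library are available. Lean on these libraries where they do the work, as an engineer would, in place of code of your own. Each camera call takes 0.05 s, during which the arm holds its last target. There are 200 camera calls.

## Working session

There is one attempt and no reset: what is moved stays moved. The work goes in short steps, Python scripts to look and compute and a tool call to move; the robot and the scene stay as the last step left them, time stands still between calls to the robot, and variables do not carry over. Pictures are saved under pics/ and viewed, about 12 in all and at most 16, crops included, and the job is handed in when it is done.

Besides the shell and the picture viewer there is one more tool, called after "Emit:" by a JSON object that holds its "api" and its "payload". carry_out: Moves the arm, as the interface text tells. Its arguments: {"type":"object","properties":{"moves":{"type":"array","items":{"type":"array","items":{"type":"number"}}},"force":{"type":"number"}},"required":["moves"]}

```bash
ls; mkdir -p pics; python3 - <<'E'
from rig import env
import cv2,numpy as np
for n in("scene","top"):
    f=env.grab_frame(n); cv2.imwrite(f"pics/{n}0.png",f[:,:,::-1])
    p=env.camera_params(n); print(n,np.round(p["mtx"],1).tolist(),np.round(p["dist"],4),np.round(p["R"],3).tolist(),np.round(p["t"],3), "C",-np.array(p["R"]).T@np.array(p["t"]))
print(env.observe())
E
```

```text
pics
scene [[466.5, 0.0, 326.9], [0.0, 466.5, 197.2], [0.0, 0.0, 1.0]] [-0.0211  0.      0.      0.      0.    ] [[-0.893, -0.45, -0.005], [-0.301, 0.606, -0.737], [0.334, -0.656, -0.676]] [0.533 0.262 1.063] C [0.19911917 0.77905477 0.91468366]
top [[424.4, 0.0, 324.0], [0.0, 424.4, 203.0], [0.0, 0.0, 1.0]] [-0.0465  0.      0.      0.      0.    ] [[-0.013, -1.0, -0.021], [-0.997, 0.014, -0.074], [0.075, 0.02, -0.997]] [0.043 0.597 1.405] C [0.49119003 0.00600941 1.44626985]
{'time_s': 0.1, 'joint_positions': array([-1.26451221e+00,  3.07491715e-01,  1.50750875e+00, -3.57205014e-06,
        1.32839888e+00, -7.34661249e-02]), 'joint_vel': array([ 0.00190682, -0.00087506, -0.0041767 , -0.00059474, -0.00082153,
       -0.00202578]), 'effort': array([-3.07839555e-04, -4.58531070e+01, -2.52609444e+01, -2.15559985e-04,
        5.61556080e-03, -1.08586232e-05]), 'position': array([ 0.21295671, -0.53345812,  0.23048969]), 'ee_rot': array([-1.57066717,  0.00180207, -1.19104511]), 'force': array([-0.50338182, -0.11277253,  0.04002515]), 'ft_torque': array([-0.02691178, -0.02349978, -0.04798861]), 'width': 0.9997756019546498}
```

View pics/scene0.png

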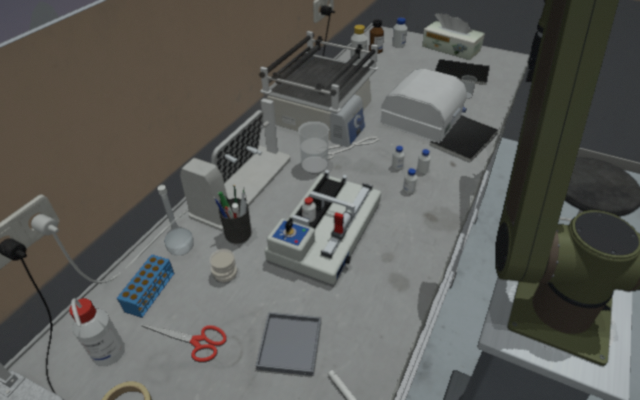

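View pics/top0.png

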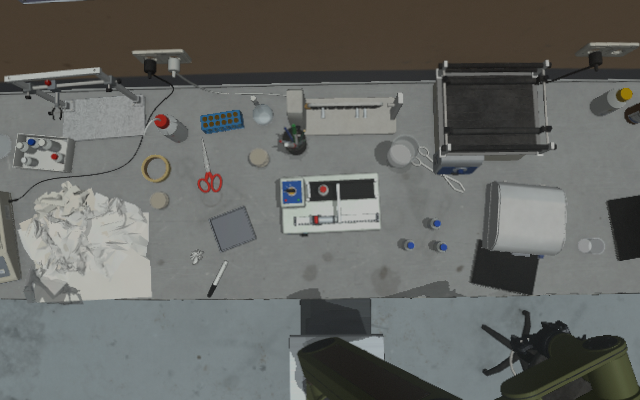

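The scene camera shows the red handle at (338,222), key console at (291,235), red cap at (309,200), and blue caps near (399,150), (425,154), (411,174). The top camera shows the caps at (435,224), (409,245), (441,247), the shaker around (330,204) and the tray at (233,229).

```bash
cat > h.py <<'E'
import cv2,numpy as np
from rig import env
from scipy.spatial.transform import Rotation as Ro
P={n:{k:np.array(v,float) for k,v in env.camera_params(n).items()} for n in("scene","top")}
def ray(n,uv):
    p=P[n]; q=cv2.undistortPoints(np.array(uv,float).reshape(-1,1,2),p["mtx"],p["dist"]).reshape(-1,2)
    d=np.c_[q,np.ones(len(q))]@p["R"]; return -p["R"].T@p["t"],d
def plane(n,uv,z):
    c,d=ray(n,uv); return c+d*((z-c[2])/d[:,2])[:,None]
def proj(n,X):
    p=P[n]; return cv2.projectPoints(np.array(X,float).reshape(-1,1,3),cv2.Rodrigues(p["R"])[0],p["t"],p["mtx"],p["dist"])[0].reshape(-1,2)
def tri(a,b):  # scene uv, top uv
    c1,d1=ray("scene",a);c2,d2=ray("top",b);d1=d1[0]/np.linalg.norm(d1);d2=d2[0]/np.linalg.norm(d2)
    s=np.linalg.lstsq(np.c_[d1,-d2],c2-c1,rcond=None)[0]; A=c1+s[0]*d1;B=c2+s[1]*d2
    return (A+B)/2,np.linalg.norm(A-B)
def blobs(f,kind,amin=8):
    h=cv2.cvtColor(f,cv2.COLOR_RGB2HSV);H,S,V=h[...,0],h[...,1],h[...,2]
    m={"blue":(H>100)&(H<130)&(S>130)&(V>50),"red":((H<8)|(H>172))&(S>150)&(V>70)}[kind].astype(np.uint8)
    k,_,st,ce=cv2.connectedComponentsWithStats(m)
    return [(np.round(ce[i],1).tolist(),st[i].tolist()) for i in range(1,k) if st[i][4]>=amin]
def shot(n,name=None):
    f=env.grab_frame(n)
    if name: cv2.imwrite(f"pics/{name}.png",f[:,:,::-1])
    return f
E
python3 - <<'E'
from h import *
s=cv2.imread("pics/scene0.png");t=cv2.imread("pics/top0.png")
for n,f in(("scene",s),("top",t)):
    for k in("blue","red"): print(n,k,[b for b in blobs(f[:,:,::-1],k)])
a=cv2.resize(s[160:290,255:395],None,fx=4,fy=4,interpolation=cv2.INTER_CUBIC)
b=cv2.resize(t[165:245,270:390],None,fx=6,fy=6,interpolation=cv2.INTER_CUBIC)
cv2.imwrite("pics/c1.png",a);cv2.imwrite("pics/c2.png",b)
E
```

```text
scene blue [([400.7, 20.4], [397, 18, 8, 6, 40]), ([398.9, 148.3], [397, 146, 5, 5, 20]), ([425.3, 151.9], [423, 150, 6, 5, 24]), ([411.5, 171.3], [409, 169, 6, 6, 30]), ([221.7, 210.6], [218, 204, 8, 13, 27]), ([280.3, 230.8], [274, 222, 13, 18, 85]), ([297.1, 233.8], [286, 225, 22, 18, 155]), ([146.7, 291.3], [118, 259, 55, 58, 761]), ([154.0, 263.5], [152, 262, 5, 4, 14]), ([148.7, 270.4], [146, 269, 6, 4, 14]), ([143.1, 277.2], [141, 275, 5, 5, 16]), ([137.8, 284.0], [134, 282, 8, 5, 20]), ([125.5, 289.2], [124, 288, 4, 3, 10]), ([132.3, 291.3], [130, 290, 6, 4, 15])]
scene red [([308.8, 200.2], [306, 198, 7, 6, 34]), ([338.4, 215.8], [335, 213, 8, 6, 30]), ([338.5, 228.4], [335, 225, 8, 8, 45]), ([85.8, 310.0], [78, 299, 17, 23, 272]), ([205.4, 343.2], [191, 326, 35, 35, 381])]
top blue [([221.4, 121.4], [201, 110, 42, 23, 405]), ([30.9, 141.6], [28, 139, 7, 6, 37]), ([460.1, 170.9], [458, 170, 5, 3, 14]), ([292.1, 191.8], [283, 181, 19, 22, 258]), ([436.8, 223.2], [434, 221, 7, 6, 31]), ([410.4, 245.0], [408, 243, 6, 6, 28]), ([443.3, 246.8], [441, 244, 6, 6, 30])]
top red [([47.1, 82.4], [45, 80, 5, 5, 17]), ([161.7, 121.1], [154, 115, 15, 13, 131]), ([54.1, 156.1], [52, 154, 5, 5, 22]), ([209.8, 181.8], [198, 172, 24, 20, 173]), ([322.8, 189.0], [321, 187, 5, 5, 23]), ([315.8, 219.0], [314, 216, 4, 7, 22])]
```

View pics/c1.png

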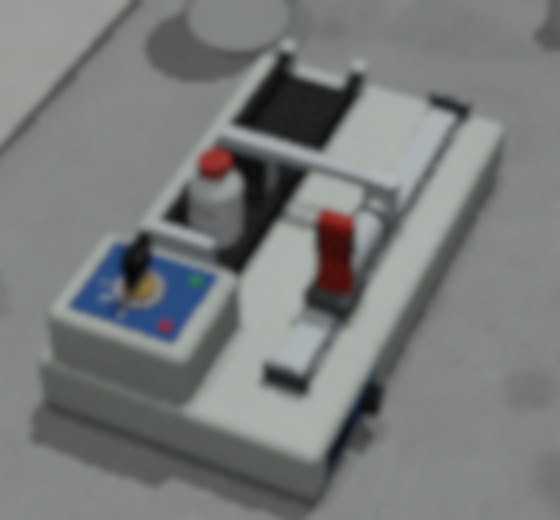

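View pics/c2.png

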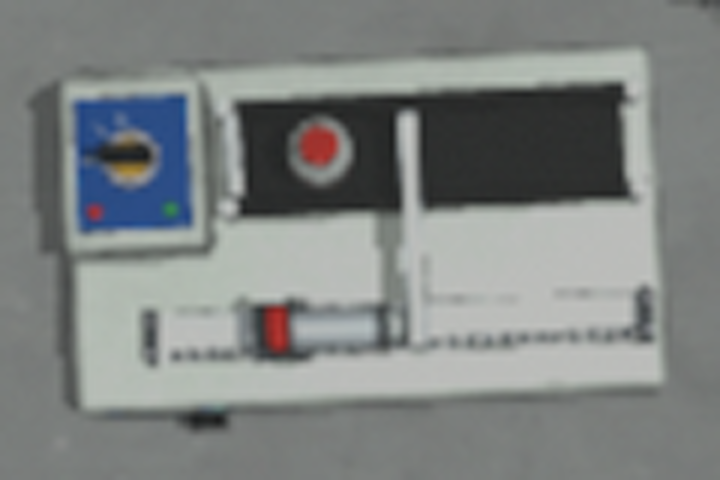

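The crops show the shaker with a small yaw. In the top crop the slab corners are about (645,50), (662,385) and (82,408); the key bow lies along the trough and the clamp is about half closed.

```bash
python3 - <<'E'
from h import *
c=np.array([[645,50],[662,385],[82,408]])/6+[270,165]-0.4
X=plane("top",c,0.05);print("corners",X.round(4), np.linalg.norm(X[0]-X[1]),np.linalg.norm(X[1]-X[2]))
ctr=(X[0]+X[2])/2; v=X[2]-X[1]; w=X[0]-X[1]; yaw=[np.arctan2(-v[0],v[1]),np.arctan2(w[1],w[0])]; print("ctr",ctr,"yaw",np.degrees(yaw))
cs=np.array([[500,125],[318,475]])/4+[255,160]-.4
print("scene corners",plane("scene",cs,0.05).round(4))
for nm,a,b in(("redcap",[308.8,200.2],[322.8,189.0]),("handle",[338.4,213.5],[315.8,219]),("b",[398.9,148.3],[436.8,223.2]),("b",[425.3,151.9],[443.3,246.8]),("b",[411.5,171.3],[410.4,245.0])): print(nm,*tri(a,b))
print("caps top@.073",plane("top",[[436.8,223.2],[443.3,246.8],[410.4,245.0]],.073).round(4)); print("red@.064+.053",plane("top",[[322.8,189.0]],.117),"handle@.13",plane("top",[[315.8,219]],.128))
print("console blue .097",plane("top",[[292.1,191.8]],.097), "key", plane("top",np.array([[270+120/6,165+155/6]]),.123))
# tray: mask in top by gray darker
f=cv2.imread("pics/top0.png"); g=cv2.cvtColor(f,cv2.COLOR_BGR2GRAY)
r=g[195:265,200:270]; print(r[34,33],r[2,2]); m=((r<95)).astype(np.uint8); 
cs,_=cv2.findContours(m,cv2.RETR_EXTERNAL,cv2.CHAIN_APPROX_SIMPLE); k=max(cs,key=cv2.contourArea); R=cv2.minAreaRect(k); print(R); bx=cv2.boxPoints(R)+[200,195]; Y=plane("top",bx,.018); print(Y.round(3),Y.mean(0))
E
```

```text
corners [[ 0.6928 -0.1431  0.05  ]
 [ 0.5081 -0.1483  0.05  ]
 [ 0.4997  0.1693  0.05  ]] 0.1847352136772769 0.3177951011382248
ctr [0.59623662 0.01309679 0.05      ] yaw [1.51980639 1.61415631]
scene corners [[ 0.5071 -0.1487  0.05  ]
 [ 0.4874  0.1795  0.05  ]]
redcap [0.63238575 0.03479748 0.1159205 ] 0.005349299574972685
handle [0.53819538 0.05771035 0.13030885] 0.0040063083871971
b [ 0.52148014 -0.33077985  0.07089222] 0.0036875859599540778
b [ 0.44495499 -0.34963519  0.07022011] 0.004199738951499672
b [ 0.45200703 -0.24378559  0.07052858] 0.004778078941116314
caps top@.073 [[ 0.5232 -0.3297  0.073 ]
 [ 0.4471 -0.3483  0.073 ]
 [ 0.4544 -0.2426  0.073 ]]
red@.064+.053 [[0.63472388 0.03587377 0.117     ]] handle@.13 [[0.54013662 0.05856366 0.128     ]]
console blue .097 [[0.62936134 0.13472491 0.097     ]] key [[0.62984867 0.1388329  0.123     ]]
107 115
((31.929323196411133, 33.85138702392578), (36.01851272583008, 38.99885559082031), 70.90650939941406)
[[0.552 0.431 0.018]
 [0.593 0.305 0.018]
 [0.478 0.265 0.018]
 [0.436 0.39  0.018]] [0.51476753 0.34750176 0.018     ]
```

```bash
cat >> h.py <<'E'
C=np.array([0.596,0.0140]);YAW=np.radians(1.52)
def W(x,y): # shaker local mm -> world xy
    c,s=np.cos(YAW),np.sin(YAW); return C+np.array([c*x-s*y,s*x+c*y])/1000
def L(p):
    c,s=np.cos(YAW),np.sin(YAW); d=(np.array(p[:2])-C)*1000; return np.array([c*d[0]+s*d[1],-s*d[0]+c*d[1]])
def go(*targets):
    """targets: (x,y,z,yaw deg) TCP; prints shift cm / turn deg in tool axes from the present pose, successive"""
    o=env.observe(); p=o["position"];R=Ro.from_euler("xyz",o["ee_rot"])
    print("t",round(o["time_s"],2),"at",p.round(4),np.degrees(o["ee_rot"]).round(1),"w",round(o["width"],3),"F",o["force"].round(1),"L",L(p).round(1))
    for x,y,z,yaw in targets:
        T=Ro.from_euler("xyz",[-90,0,yaw],degrees=True)
        print("  ->",(R.inv().apply(np.array([x,y,z])-p)*100).round(2),"turn",np.degrees((R.inv()*T).as_rotvec()).round(1))
        p=np.array([x,y,z]);R=T
E
python3 - <<'E'
from h import *
print(L([0.540,0.058]),L([0.6347,.0359]),W(37.5,124))
go((0.540,.058,.20,-88.5),(0.540,.058,.093,-88.5))
E
```

```text
[-54.8131558   45.46996757] [39.26729955 20.86574192] [0.63019759 0.13895109]
t 0.1 at [ 0.213  -0.5335  0.2305] [-90.    0.1 -68.2] w 1.0 F [-0.5 -0.1  0. ] L [-397.4 -537.1]
  -> [-42.8    3.13  52.3 ] turn [ 0.  20.3 -0.1]
  -> [ 0.  10.7 -0. ] turn [0. 0. 0.]
```

Emit:
{"api": "carry_out", "payload": {"moves": [[0.7,-7,0.5,8.7,0,0,0],[0.7,-14.3,1,17.4,0,0,0],[0.7,-21.4,1,26.1,0,0,0],[0.7,-21.4,1,26.1,0,0,0],[0.7,-21.4,1,26.1,0,0,0],[0.7,-21.4,1,26.1,0,0,0],[0.7,-21.4,1,26.1,0,0,0],[0.7,-21.4,1,26.1,0,0,0]], "force": 40}}

```text
time_s: 0.77
position: [0.3743, -0.2403, 0.2212]
ee_rot: [-1.571, 0.0, -1.191]
force: [1.7, -0.0, 0.6]
width: 0.7
```

Emit:
{"api": "carry_out", "payload": {"moves": [[0.7,-21.4,2,26.1,0,20,0],[0.7,-21.4,2,26.1,0,20,0],[0.7,-21.4,2,26.1,0,20,0],[0.7,-21.4,2,26.1,0,20,0],[0.7,-21.4,2,26.1,0,20,0],[0.7,-21.4,2,26.1,0,20,0],[0.7,-21.4,2,26.1,0,20,0],[0.7,-21.4,2,26.1,0,20,0]]}}

```text
time_s: 1.43
position: [0.5255, 0.0335, 0.2025]
ee_rot: [-1.571, -0.0, -1.54]
force: [1.7, -0.7, -0.5]
width: 0.698
```

```bash
python3 - <<'E'
from h import *
go((0.540,.058,.17,-88.5),(0.540,.058,.094,-88.5))
E
```

```text
t 1.43 at [0.5255 0.0335 0.2025] [-90.   -0.  -88.2] w 0.698 F [ 1.7 -0.7 -0.5] L [-69.9  21.4]
  -> [-2.41  3.25  1.53] turn [0.  0.3 0. ]
  -> [ 0.   7.6 -0. ] turn [0. 0. 0.]
```

Emit:
{"api": "carry_out", "payload": {"moves": [[0.7,0,2,0,0,0,0],[0.7,0,2,0,0,0,0],[0.7,0,2,0,0,0,0]]}}

```text
time_s: 1.68
position: [0.5236, 0.0319, 0.1815]
ee_rot: [-1.575, -0.0, -1.538]
force: [-0.9, -0.4, -0.1]
width: 0.697
```

```bash
python3 - <<'E'
from h import *
go((0.540,.058,.17,-88.5),(0.540,.058,.094,-88.5))
E
```

```text
t 1.68 at [0.5236 0.0319 0.1815] [-90.3  -0.  -88.1] w 0.697 F [-0.9 -0.4 -0.1] L [-71.9  19.8]
  -> [-2.56  1.14  1.73] turn [0.3 0.4 0. ]
  -> [ 0.   7.6 -0. ] turn [0. 0. 0.]
```

Emit:
{"api": "carry_out", "payload": {"moves": [[0.7,-2.6,0.8,1.7,0.3,0.4,0],[0.7,-2.6,0.8,1.7,0.3,0.4,0],[0.7,-2.6,4,1.7,0.3,0.4,0],[0.7,-2.6,7,1.7,0.3,0.4,0],[0.7,-2.6,8.7,1.7,0.3,0.4,0],[0.7,-2.6,8.7,1.7,0.3,0.4,0],[0.7,-2.6,8.7,1.7,0.3,0.4,0]]}}

```text
time_s: 2.27
position: [0.5406, 0.0566, 0.0959]
ee_rot: [-1.568, -0.0, -1.549]
force: [0.7, -0.1, 0.2]
width: 0.698
```

Emit:
{"api": "carry_out", "payload": {"moves": [[0,0,0,0,0,0,0],[0,0,0,0,0,0,0],[0,0,0,0,0,0,0],[0,0,0,0,0,0,0],[0,0,0,0,0,0,0],[0,0,0,0,0,0,0]]}}

```text
time_s: 2.77
position: [0.5424, 0.0582, 0.0974]
ee_rot: [-1.563, 0.0, -1.546]
force: [-1.3, 0.6, 7.8]
width: 0.134
```

```bash
python3 - <<'E'
from h import *
go((0.540,.058,.094,-88.5))
f=shot("scene","s1"); cv2.imwrite("pics/c3.png",cv2.resize(f[120:300,240:480,::-1],None,fx=3,fy=3,interpolation=cv2.INTER_CUBIC))
E
```

```text
t 2.77 at [0.5424 0.0582 0.0974] [-89.5   0.  -88.6] w 0.134 F [-1.3  0.6  7.8] L [-52.4  45.6]
  -> [ 0.02  0.34 -0.24] turn [-0.5 -0.1 -0. ]
```

View pics/c3.png

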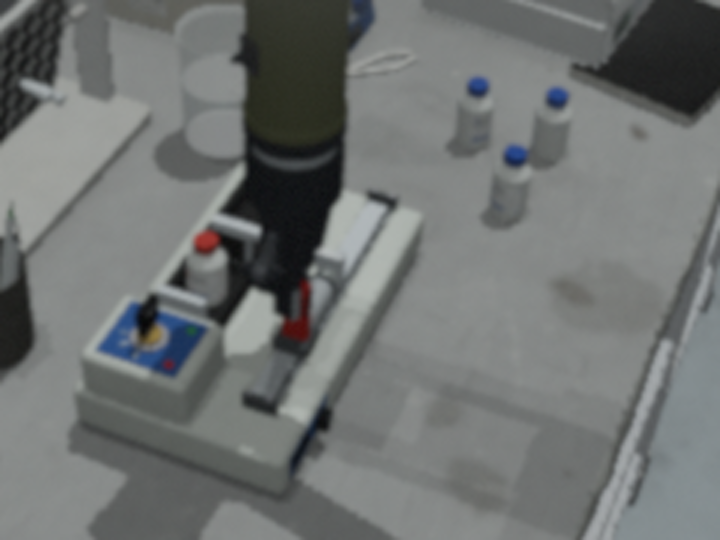

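Gripper closed on the paddle (opening 11 mm); the three blue bottles stand untouched. Sliding it open.

Emit:
{"api": "carry_out", "payload": {"moves": [[0,1,0,0,0,0,0],[0,2,0,0,0,0,0],[0,3,0,0,0,0,0],[0,4,0,0,0,0,0],[0,5,0,0,0,0,0],[0,6,0,0,0,0,0],[0,6.5,0,0,0,0,0]]}}

```text
time_s: 3.4
position: [0.5446, -0.0055, 0.0974]
ee_rot: [-1.562, 0.003, -1.547]
force: [1.6, 9.9, 5.7]
width: 0.133
```

Emit:
{"api": "carry_out", "payload": {"moves": [[0,0.3,0,0,0,0,0],[0,0.6,0,0,0,0,0],[0,0.8,0,0,0,0,0],[0,0.8,0,0,0,0,0]]}}

```text
time_s: 3.73
position: [0.5448, -0.0133, 0.0974]
ee_rot: [-1.562, 0.003, -1.547]
force: [1.0, 7.3, 6.2]
width: 0.134
```

Emit:
{"api": "carry_out", "payload": {"moves": [[0,0.3,0,0,0,0,0],[0,0.6,0,0,0,0,0],[0,0.8,0,0,0,0,0],[0,0.8,0,0,0,0,0]]}}

```text
time_s: 4.07
position: [0.5451, -0.0211, 0.0974]
ee_rot: [-1.562, 0.003, -1.547]
force: [0.8, 7.0, 5.3]
width: 0.134
```

Emit:
{"api": "carry_out", "payload": {"moves": [[0,0.3,0,0,0,0,0],[0,0.6,0,0,0,0,0],[0,0.6,0,0,0,0,0]]}}

```text
time_s: 4.32
position: [0.5453, -0.0272, 0.0974]
ee_rot: [-1.561, 0.003, -1.547]
force: [0.6, 6.8, 5.6]
width: 0.133
```

Emit:
{"api": "carry_out", "payload": {"moves": [[0,0.3,0,0,0,0,0],[0,0.5,0,0,0,0,0],[0,0.5,0,0,0,0,0]]}}

```text
time_s: 4.57
position: [0.5455, -0.0321, 0.0974]
ee_rot: [-1.561, 0.003, -1.547]
force: [0.8, 7.5, 6.7]
width: 0.132
```

```bash
python3 - <<'E'
from h import *
go((0.540,.058,.094,-88.5))
f=shot("top","t1"); cv2.imwrite("pics/c4.png",cv2.resize(f[165:265,260:460,::-1],None,fx=4,fy=4,interpolation=cv2.INTER_CUBIC))
E
```

```text
t 4.57 at [ 0.5455 -0.0321  0.0974] [-89.5   0.2 -88.6] w 0.132 F [0.8 7.5 6.7] L [-51.7 -44.7]
  -> [-9.02  0.36 -0.33] turn [-0.5 -0.1 -0.2]
```

View pics/c4.png

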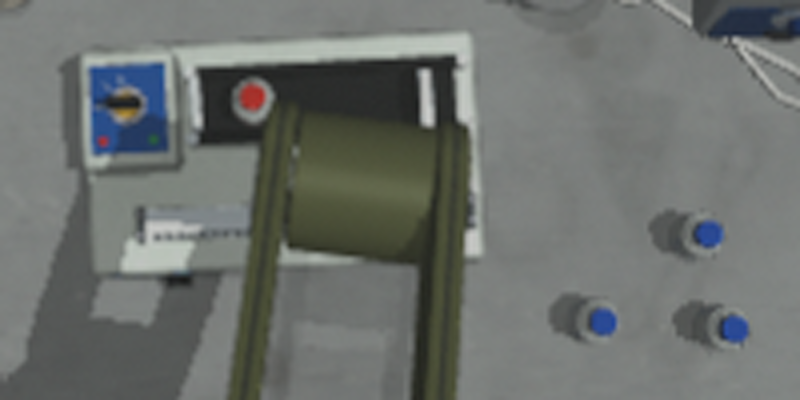

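The pusher arm is now at u≈366, near the trough's end, with a little dark mat still behind it. I'll keep going to the stop.

Emit:
{"api": "carry_out", "payload": {"moves": [[0,0.2,0,0,0,0,0],[0,0.4,0,0,0,0,0],[0,0.4,0,0,0,0,0]]}}

```text
time_s: 4.87
position: [0.5455, -0.033, 0.0974]
ee_rot: [-1.561, 0.008, -1.548]
force: [2.2, 18.2, 6.3]
width: 0.136
```

Emit:
{"api": "carry_out", "payload": {"moves": [[0,0.2,0,0,0,0,0],[0,0.4,0,0,0,0,0],[0,0.4,0,0,0,0,0]]}}

```text
time_s: 5.12
position: [0.5455, -0.033, 0.0974]
ee_rot: [-1.561, 0.015, -1.55]
force: [2.9, 31.3, 7.3]
width: 0.133
```

Emit:
{"api": "carry_out", "payload": {"moves": [[0,0.2,0,0,0,0,0],[0,0.4,0,0,0,0,0],[0,0.4,0,0,0,0,0]]}}

```text
time_s: 5.37
position: [0.5454, -0.0331, 0.0974]
ee_rot: [-1.561, 0.021, -1.551]
force: [4.1, 44.0, 8.2]
width: 0.134
```

Emit:
{"api": "carry_out", "payload": {"moves": [[0,-1.3,0,0,0,0,0],[0,-1.3,0,0,0,0,0],[0.6,-1.3,0,0,0,0,0],[0.6,-1.3,0,0,0,0,0],[0.6,-1.3,0,0,0,0,0],[0.6,-1.3,-3,0,0,0,0],[0.6,-1.3,-6,0,0,0,0],[0.6,-1.3,-10,0,0,0,0]]}}

```text
time_s: 6.03
position: [0.5406, -0.0338, 0.1942]
ee_rot: [-1.573, 0.001, -1.548]
force: [0.7, -1.2, -0.5]
width: 0.598
```

Emit:
{"api": "carry_out", "payload": {"moves": [[0.6,0,-1,0,0,-7,0],[0.6,0,-1,0,0,-14,0],[0.6,0,-1,0,0,-21,0],[0.6,0,-1,0,0,-28,0],[0.6,0,-1,0,0,-35,0],[0.6,0,-1,0,0,-42,0],[0.6,0,-1,0,0,-45,0]]}}

```text
time_s: 6.62
position: [0.5424, -0.0341, 0.2054]
ee_rot: [-1.568, -0.003, -0.758]
force: [0.5, 1.0, 0.6]
width: 0.599
```

Emit:
{"api": "carry_out", "payload": {"moves": [[0.6,0,0,0,0,-7,0],[0.6,0,0,0,0,-14,0],[0.6,0,0,0,0,-21,0],[0.6,0,0,0,0,-28,0],[0.6,0,0,0,0,-35,0],[0.6,0,0,0,0,-42,0],[0.6,0,0,0,0,-45,0],[0.6,0,0,0,0,-45,0]]}}

```text
time_s: 7.28
position: [0.5425, -0.034, 0.2054]
ee_rot: [-1.571, -0.004, 0.024]
force: [-0.3, -0.1, -0.3]
width: 0.602
```

```bash
python3 - <<'E'
from h import *
go((0.6345,.0355,.16,1.5),(0.6345,.0355,.075,1.5))
for n in("scene","top"):
    f=shot(n,n+"2"); print(n,[b[0] for b in blobs(f,"red")],[b[0] for b in blobs(f,"blue",15)])
print(L([.5455,-.033]))
E
```

```text
t 7.28 at [ 0.5425 -0.034   0.2054] [-90.   -0.2   1.4] w 0.602 F [-0.3 -0.1 -0.3] L [-54.7 -46.5]
  -> [9.34 4.57 6.73] turn [ 0.  -0.1  0.2]
  -> [ 0.   8.5 -0. ] turn [0. 0. 0.]
scene [[352.5, 193.1], [308.9, 199.9], [352.3, 205.6], [85.8, 310.0], [205.4, 343.2]] [[398.9, 148.3], [425.3, 151.9], [411.4, 171.3], [221.6, 210.4], [280.3, 230.8], [297.1, 233.9], [146.7, 291.3], [143.1, 277.2], [138.1, 284.1], [132.3, 291.3]]
top [[47.1, 82.4], [161.7, 121.3], [54.1, 156.1], [209.8, 181.7], [322.7, 189.0]] [[221.4, 121.3], [30.9, 141.6], [292.1, 191.8], [436.8, 223.2], [410.4, 245.0], [443.3, 246.8]]
[-51.72894736 -45.64390436]
```

Emit:
{"api": "carry_out", "payload": {"moves": [[0.6,3.2,1,2.3,0,0,0],[0.6,6.4,2,4.6,0,0,0],[0.6,9.3,3,6.7,0,0,0],[0.6,9.3,4.6,6.7,0,0,0.2],[0.6,9.3,8,6.7,0,0,0.2],[0.6,9.3,11,6.7,0,0,0.2],[0.6,9.3,13,6.7,0,0,0.2],[0.6,9.3,13,6.7,0,0,0.2]]}}

```text
time_s: 8.05
position: [0.631, 0.0359, 0.0711]
ee_rot: [-1.571, 0.009, 0.022]
force: [-1.2, 0.2, -0.3]
width: 0.602
```

Emit:
{"api": "carry_out", "payload": {"moves": [[0.3,0,0,0,0,0,0],[0.3,0,0,0,0,0,0],[0.3,0,0,0,0,0,0],[0.3,0,0,0,0,0,0],[0.3,0,0,0,0,0,0]], "force": 30}}

```text
time_s: 8.47
position: [0.6361, 0.0361, 0.078]
ee_rot: [-1.571, -0.005, 0.023]
force: [0.4, 0.1, -1.2]
width: 0.389
```

```bash
python3 - <<'E'
from h import *
go((0.515,.3475,.20,1.5))
f=shot("scene","scene3"); cv2.imwrite("pics/c5.png",cv2.resize(f[130:280,250:420,::-1],None,fx=3,fy=3,interpolation=cv2.INTER_CUBIC))
E
```

```text
t 8.47 at [0.6361 0.0361 0.078 ] [-90.   -0.3   1.3] w 0.389 F [ 0.4  0.1 -1.2] L [40.7 21. ]
  -> [-11.32 -12.25  31.42] turn [ 0.  -0.2  0.3]
```

View pics/c5.png

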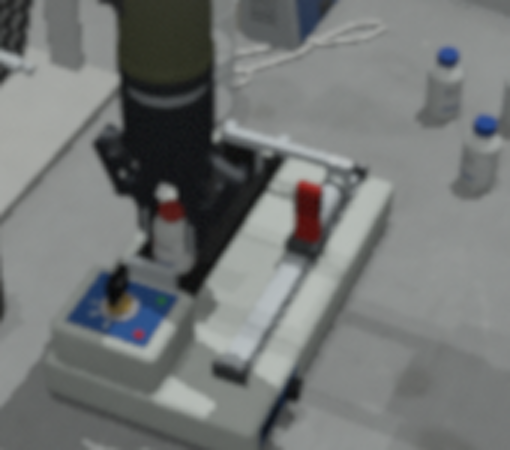

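Red bottle gripped (opening 33 mm); the clamp is fully open. Lifting it to the tray.

Emit:
{"api": "carry_out", "payload": {"moves": [[0.3,0,-2,0,0,0,0],[0.3,0,-5,0,0,0,0],[0.3,0,-9,0,0,0,0],[0.3,0,-12,0,0,0,0],[0.3,0,-12.3,3,0,0,0],[0.3,-2,-12.3,6.5,0,0,0],[0.3,-3.5,-12.3,10,0,0,0],[0.3,-5,-12.3,13.5,0,0,0]]}}

```text
time_s: 9.18
position: [0.5811, 0.1708, 0.2004]
ee_rot: [-1.57, -0.003, 0.022]
force: [0.1, 0.7, -0.8]
width: 0.391
```

Emit:
{"api": "carry_out", "payload": {"moves": [[0.3,-1,0,3.5,0,0,0],[0.3,-2.2,0,7,0,0,0],[0.3,-3.5,0,10.5,0,0,0],[0.3,-5,0,14,0,0,0],[0.3,-6.3,0,17.9,0,0,0],[0.3,-6.3,0,17.9,0,0,0],[0.3,-6.3,0,17.9,0,0,0]]}}

```text
time_s: 9.77
position: [0.5133, 0.3497, 0.1997]
ee_rot: [-1.57, -0.003, 0.028]
force: [-0.9, -1.1, -0.9]
width: 0.385
```

```bash
python3 - <<'E'
from h import *
go((0.515,.3475,.03,1.5))
f=shot("scene","scene4"); cv2.imwrite("pics/c6.png",cv2.resize(f[200:400,200:440,::-1],None,fx=3,fy=3,interpolation=cv2.INTER_CUBIC))
E
```

```text
t 9.77 at [0.5133 0.3497 0.1997] [-90.   -0.1   1.6] w 0.385 F [-0.9 -1.1 -0.9] L [-73.8 337.8]
  -> [ 0.12 16.97 -0.23] turn [-0.   0.1  0.1]
```

View pics/c6.png

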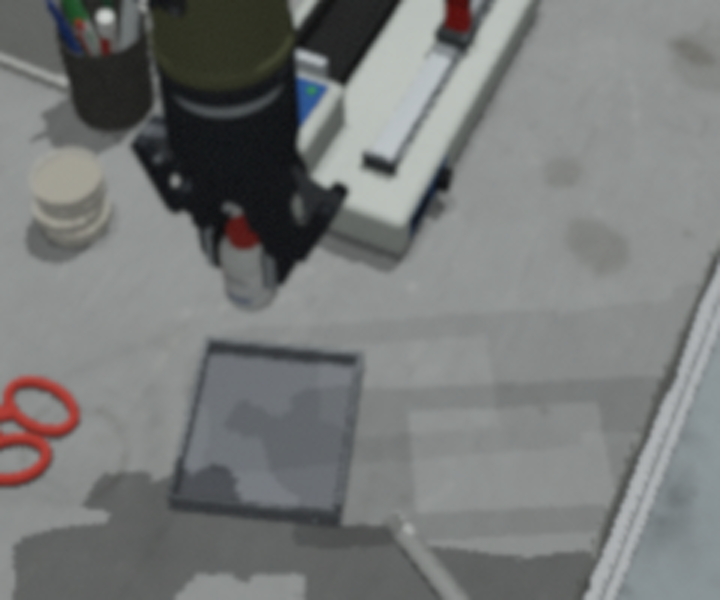

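```bash
python3 - <<'E'
from h import *
X=plane("scene",np.array([[208,342],[360,355],[340,522],[172,508]])/3+[200,200],.018);print(X.round(3),X.mean(0))
E
```

```text
[[0.584 0.311 0.018]
 [0.478 0.27  0.018]
 [0.43  0.392 0.018]
 [0.536 0.434 0.018]] [0.50697644 0.35188074 0.018     ]
```

Emit:
{"api": "carry_out", "payload": {"moves": [[0.3,0,3,0,0,0,0],[0.3,0,6,0,0,0,0],[0.3,0,9,0,0,0,0],[0.3,0,11,0,0,0,0],[0.3,0,12,0,0,0,0],[0.3,0,12,0,0,0,0]]}}

```text
time_s: 10.32
position: [0.5137, 0.3449, 0.0768]
ee_rot: [-1.574, 0.003, 0.022]
force: [-0.3, 0.1, -0.5]
width: 0.388
```

Emit:
{"api": "carry_out", "payload": {"moves": [[0.3,0,1.5,0,0,0,0],[0.3,0,3,0,0,0,0],[0.3,0,4.0,0,0,0,0],[0.3,0,4.4,0,0,0,0],[0.3,0,4.4,0,0,0,0],[0.3,0,4.4,0,0,0,0]]}}

```text
time_s: 10.82
position: [0.5154, 0.3475, 0.036]
ee_rot: [-1.57, -0.003, 0.023]
force: [-0.1, 0.9, -1.1]
width: 0.38
```

Emit:
{"api": "carry_out", "payload": {"moves": [[0.3,0,0.1,0,0,0,0],[0.3,0,0.2,0,0,0,0],[0.3,0,0.2,0,0,0,0]]}}

```text
time_s: 11.07
position: [0.5151, 0.3476, 0.0337]
ee_rot: [-1.57, -0.003, 0.024]
force: [0.5, -0.7, -1.0]
width: 0.388
```

Emit:
{"api": "carry_out", "payload": {"moves": [[0.3,0,0.2,0,0,0,0],[0.3,0,0.4,0,0,0,0],[0.3,0,0.4,0,0,0,0]]}}

```text
time_s: 11.32
position: [0.5145, 0.3473, 0.0288]
ee_rot: [-1.571, -0.001, 0.024]
force: [0.0, 0.3, -0.1]
width: 0.387
```

Emit:
{"api": "carry_out", "payload": {"moves": [[0.3,0,0.1,0,0,0,0],[0.3,0,0.2,0,0,0,0],[0.3,0,0.2,0,0,0,0]]}}

```text
time_s: 11.57
position: [0.5148, 0.3475, 0.0275]
ee_rot: [-1.571, -0.002, 0.024]
force: [-1.3, -1.4, 2.1]
width: 0.387
```

Emit:
{"api": "carry_out", "payload": {"moves": [[0.45,0,0,0,0,0,0],[0.6,0,0,0,0,0,0],[0.6,0,0,0,0,0,0],[0.6,0,-2,0,0,0,0],[0.6,0,-6,0,0,0,0],[0.6,0,-10,0,0,0,0],[0.6,0,-14,0,0,0,0],[0.6,0,-17,0,0,0,0]]}}

```text
time_s: 12.23
position: [0.5153, 0.3478, 0.2006]
ee_rot: [-1.569, -0.005, 0.024]
force: [0.4, -0.0, 0.2]
width: 0.598
```

Emit:
{"api": "carry_out", "payload": {"moves": [[0.6,0,0,-4,0,0,0],[0.6,0,0,-8,0,0,0],[0.6,0,0,-12,0,0,0],[0.6,0,0,-16,0,0,0],[0.6,0,0,-20,0,0,0],[0.6,0,0,-24,0,0,0],[0.6,0,0,-28,0,0,0],[0.6,0,0,-30,0,0,0]]}}

```text
time_s: 12.9
position: [0.5212, 0.0435, 0.1972]
ee_rot: [-1.573, -0.002, 0.022]
force: [0.1, 0.8, 0.2]
width: 0.601
```

```bash
python3 - <<'E'
from h import *
B={}
for n in("scene","top"):
    f=shot(n,n+"5"); B[n]=blobs(f,"red"); print(n,[b for b in B[n]],[b[0] for b in blobs(f,"blue",15)])
print("expect redcap",proj("scene",[.515,.3475,.068]),proj("top",[.515,.3475,.068]))
E
```

```text
scene [([352.7, 193.1], [350, 191, 7, 5, 24]), ([352.3, 205.6], [349, 202, 7, 8, 46]), ([85.8, 310.0], [78, 299, 17, 23, 272]), ([287.5, 327.2], [284, 323, 8, 9, 57]), ([205.4, 343.2], [191, 326, 35, 35, 380])] [[398.9, 148.3], [425.3, 151.9], [411.5, 171.3], [221.7, 210.6], [280.4, 230.6], [297.1, 233.9], [146.7, 291.3], [143.1, 277.2], [138.1, 284.1], [132.5, 291.3]]
top [([47.1, 82.4], [45, 80, 5, 5, 17]), ([161.7, 121.3], [154, 115, 15, 13, 132]), ([54.1, 156.1], [52, 154, 5, 5, 22]), ([209.8, 181.7], [198, 172, 24, 20, 175]), ([228.3, 228.0], [226, 226, 6, 5, 23])] [[221.4, 121.3], [30.9, 141.6], [292.0, 190.0], [436.8, 223.2], [410.4, 245.0], [443.3, 246.8]]
expect redcap [[286.36243608 326.64718514]] [[228.25335307 228.52305975]]
```

Red bottle stands in the tray (cap within 1 px of the expected position in both views). Now the first blue bottle.

Emit:
{"api": "carry_out", "payload": {"moves": [[0.6,-1,0,-4,0,0,0],[0.6,-2,0,-8,0,0,0],[0.6,-3,0,-12,0,0,0],[0.6,-4,0,-16,0,0,0],[0.6,-5,0,-20,0,0,0],[0.6,-6,1,-24,0,0,0],[0.6,-7,2,-28,0,0,0],[0.6,-7.3,3,-28.4,0,0,0]]}}

```text
time_s: 13.67
position: [0.456, -0.2438, 0.1673]
ee_rot: [-1.575, -0.004, 0.021]
force: [0.2, 0.1, -0.6]
width: 0.597
```

Emit:
{"api": "carry_out", "payload": {"moves": [[0.6,0,0,0,0,0,0],[0.6,0,0,0,0,0,0]]}}

```text
time_s: 13.83
position: [0.4551, -0.2373, 0.1664]
ee_rot: [-1.569, -0.0, 0.023]
force: [-0.3, -0.6, 0.5]
width: 0.599
```

```bash
python3 - <<'E'
from h import *
go((.4555,-.2425,.022,1.5))
f=shot("top"); print([b[0] for b in blobs(f,"blue",15)])
E
```

```text
t 13.83 at [ 0.4551 -0.2373  0.1664] [-89.9  -0.    1.3] w 0.599 F [-0.3 -0.6  0.5] L [-147.6 -247.5]
  -> [ 0.03 14.44 -0.55] turn [-0.1 -0.2  0. ]
[[221.4, 121.3], [30.9, 141.6], [292.2, 191.9]]
```

Emit:
{"api": "carry_out", "payload": {"moves": [[0.6,0,2,-0.5,0,0,0],[0.6,0,5,-0.5,0,0,0],[0.6,0,8,-0.5,0,0,0],[0.6,0,11,-0.5,0,0,0],[0.6,0,13,-0.5,0,0,0],[0.6,0,14.4,-0.5,0,0,0],[0.6,0,14.4,-0.5,0,0,0],[0.6,0,14.4,-0.5,0,0,0]]}}

```text
time_s: 14.55
position: [0.4564, -0.2415, 0.0231]
ee_rot: [-1.57, -0.001, 0.026]
force: [0.2, 0.4, -0.1]
width: 0.604
```

Emit:
{"api": "carry_out", "payload": {"moves": [[0.3,0,0,0,0,0,0],[0.3,0,0,0,0,0,0],[0.3,0,0,0,0,0,0],[0.3,0,0,0,0,0,0],[0.3,0,0,0,0,0,0]]}}

```text
time_s: 14.97
position: [0.4571, -0.2435, 0.0245]
ee_rot: [-1.572, -0.005, 0.023]
force: [0.7, 3.0, 7.5]
width: 0.405
```

```bash
python3 - <<'E'
from h import *
t=W(40,43);print(t)
go((*t,.19,1.5),(*t,.078,1.5))
f=shot("scene");print([b[0] for b in blobs(f,"blue",15)][:4], proj("scene",[*env.observe()["position"][:2],.070]))
E
```

```text
[0.63484531 0.05804591]
t 14.97 at [ 0.4571 -0.2435  0.0245] [-90.1  -0.3   1.3] w 0.405 F [0.7 3.  7.5] L [-145.7 -253.7]
  -> [ 18.55 -16.49  29.71] turn [ 0.1 -0.2  0.3]
  -> [ 0.  11.2 -0. ] turn [0. 0. 0.]
[[400.7, 20.4], [409.9, 170.9], [221.7, 210.6], [280.4, 230.7]] [[408.87794688 170.9602331 ]]
```

Emit:
{"api": "carry_out", "payload": {"moves": [[0.3,0,-2,0,0,0,0],[0.3,0,-5,0,0,0,0],[0.3,0,-9,0,0,0,0],[0.3,0,-13,0,0,0,0],[0.3,1.5,-16.5,2.4,0,0,0],[0.3,3.4,-16.5,5.6,0,0,0],[0.3,5.3,-16.5,8.8,0,0,0],[0.3,7.2,-16.5,12,0,0,0]]}}

```text
time_s: 15.68
position: [0.5255, -0.1209, 0.1901]
ee_rot: [-1.572, -0.005, 0.022]
force: [0.6, -0.5, -1.1]
width: 0.406
```

Emit:
{"api": "carry_out", "payload": {"moves": [[0.3,2,0,3,0,0,0],[0.3,4,0,6,0,0,0],[0.3,6,0,9.2,0,0,0],[0.3,8,0,12.4,0,0,0],[0.3,10,0,15.6,0,0,0],[0.3,11.3,0,17.6,0,0,0],[0.3,11.3,0,17.6,0,0,0],[0.3,11.3,0,17.6,0,0,0]]}}

```text
time_s: 16.35
position: [0.6336, 0.0583, 0.1882]
ee_rot: [-1.571, -0.001, 0.026]
force: [-0.9, -0.5, -1.9]
width: 0.403
```

```bash
python3 - <<'E'
from h import *
t=W(40,43)
go((*t,.085,1.5))
f=shot("scene","scene6");print([b[0] for b in blobs(f,"blue",15)][:5])
f=shot("top","top6");print([b[0] for b in blobs(f,"blue",15)])
E
```

```text
t 16.35 at [0.6336 0.0583 0.1882] [-90.   -0.1   1.5] w 0.403 F [-0.9 -0.5 -1.9] L [38.7 43.3]
  -> [ 0.11 10.32 -0.02] turn [0.  0.  0.1]
[[398.9, 148.3], [425.3, 151.9], [300.8, 169.1], [221.4, 210.0], [280.1, 231.1]]
[[221.4, 121.3], [30.9, 141.6], [296.4, 195.8], [436.8, 223.2], [443.3, 246.8]]
```

Emit:
{"api": "carry_out", "payload": {"moves": [[0.3,0.1,3,0,0,0,0],[0.3,0.1,6,0,0,0,0],[0.3,0.1,8,0,0,0,0],[0.3,0.1,9.5,0,0,0,0],[0.3,0.1,10.3,0,0,0,0],[0.3,0.1,10.3,0,0,0,0],[0.3,0.1,10.3,0,0,0,0]]}}

```text
time_s: 17.03
position: [0.6344, 0.0561, 0.0857]
ee_rot: [-1.571, -0.001, 0.022]
force: [0.2, 0.2, -0.0]
width: 0.403
```

Emit:
{"api": "carry_out", "payload": {"moves": [[0.3,0,0.2,0,0,0,0],[0.3,0,0.4,0,0,0,0],[0.3,0,0.4,0,0,0,0]]}}

```text
time_s: 17.28
position: [0.6351, 0.0571, 0.0822]
ee_rot: [-1.571, -0.003, 0.024]
force: [-0.1, 0.3, -1.6]
width: 0.407
```

Emit:
{"api": "carry_out", "payload": {"moves": [[0.3,0,0.2,0,0,0,0],[0.3,0,0.3,0,0,0,0],[0.3,0,0.3,0,0,0,0]]}}

```text
time_s: 17.53
position: [0.6345, 0.0572, 0.0783]
ee_rot: [-1.571, -0.002, 0.024]
force: [0.2, 0.7, -1.3]
width: 0.407
```

Emit:
{"api": "carry_out", "payload": {"moves": [[0.3,0,0.1,0,0,0,0],[0.3,0,0.2,0,0,0,0],[0.3,0,0.2,0,0,0,0]]}}

```text
time_s: 17.78
position: [0.6347, 0.0573, 0.0776]
ee_rot: [-1.571, -0.002, 0.024]
force: [-2.3, 0.0, 7.2]
width: 0.405
```

Emit:
{"api": "carry_out", "payload": {"moves": [[0.45,0,0,0,0,0,0],[0.6,0,0,0,0,0,0],[0.6,0,0,0,0,0,0],[0.6,0,-2,0,0,0,0],[0.6,0,-5,0,0,0,0],[0.6,0,-9,0,0,0,0],[0.6,0,-11,0,0,0,0],[0.6,-2,-11,-3.2,0,0,0]]}}

```text
time_s: 18.45
position: [0.6228, 0.0288, 0.1924]
ee_rot: [-1.568, -0.018, 0.028]
force: [1.8, -0.4, -0.1]
width: 0.599
```

Emit:
{"api": "carry_out", "payload": {"moves": [[0.6,-2,0,-3,0,0,0],[0.6,-4,0,-6,0,0,0],[0.6,-5,0,-9.2,0,0,0],[0.6,-6,0,-12.4,0,0,0],[0.6,-7,0,-16,0,0,0],[0.6,-8,0,-19,0,0,0],[0.6,-8,0,-19,0,0,0]]}}

```text
time_s: 19.03
position: [0.5382, -0.1725, 0.1861]
ee_rot: [-1.574, -0.001, 0.019]
force: [0.5, -0.0, -0.6]
width: 0.602
```

```bash
python3 - <<'E'
from h import *
f=shot("scene","scene7");print([b[0] for b in blobs(f,"blue",15)][:5])
f=shot("top","top7");bb=[b[0] for b in blobs(f,"blue",15)];print(bb)
t=W(40,43);print("expect placed",proj("scene",[*t,.126]),proj("top",[*t,.126]))
X=plane("top",[436.8,223.2],.073)[0];print(X); go((X[0]+.001,X[1],.17,1.5))
E
```

```text
[[398.9, 148.3], [425.3, 151.9], [304.0, 202.8], [221.7, 210.6], [280.3, 230.7]]
[[221.2, 121.3], [30.9, 141.6], [292.1, 191.8], [315.7, 188.3], [443.4, 246.9]]
expect placed [[302.24746972 202.53930697]] [[315.64872012 188.7595827 ]]
[ 0.52317546 -0.32965844  0.073     ]
t 19.13 at [ 0.5393 -0.1683  0.186 ] [-90.   -0.1   1.2] w 0.599 F [ 0.3 -0.5  0.2] L [ -61.5 -180.7]
  -> [ -1.85   1.59 -16.11] turn [-0.  -0.3  0.1]
```

Emit:
{"api": "carry_out", "payload": {"moves": [[0.6,-0.5,0,-4,0,0,0],[0.6,-1,0,-8,0,0,0],[0.6,-1.5,0,-12,0,0,0],[0.6,-1.8,1,-16.1,0,0,0],[0.6,-1.8,4,-16.1,0,0,0],[0.6,-1.8,6,-16.1,0,0,0],[0.6,-1.8,6,-16.1,0,0,0]]}}

```text
time_s: 19.72
position: [0.5233, -0.326, 0.1214]
ee_rot: [-1.564, 0.005, 0.024]
force: [-0.9, 0.8, -1.4]
width: 0.601
```

```bash
python3 - <<'E'
from h import *
f=shot("scene");print([b[0] for b in blobs(f,"blue",15)][:5])
go((.524,-.3297,.023,1.5))
E
```

```text
[[398.9, 148.4], [425.0, 152.0], [304.0, 202.7], [221.4, 210.1], [280.4, 230.7]]
t 19.77 at [ 0.5244 -0.3263  0.1235] [-89.7   0.2   1.4] w 0.595 F [0.1 0.8 0.1] L [ -80.6 -338.2]
  -> [-0.02 10.05 -0.39] turn [-0.3 -0.1 -0.2]
```

Emit:
{"api": "carry_out", "payload": {"moves": [[0.6,0,2,-0.35,0,0,0],[0.6,0,5,-0.35,0,0,0],[0.6,0,8,-0.35,0,0,0],[0.6,0,10.1,-0.35,0,0,0],[0.6,0,10.1,-0.35,0,0,0],[0.6,0,10.1,-0.35,0,0,0]]}}

```text
time_s: 20.27
position: [0.5266, -0.3308, 0.0255]
ee_rot: [-1.57, -0.001, 0.025]
force: [0.1, 0.2, 0.5]
width: 0.601
```

Emit:
{"api": "carry_out", "payload": {"moves": [[0.3,0,0,0,0,0,0],[0.3,0,0,0,0,0,0],[0.3,0,0,0,0,0,0],[0.3,0,0,0,0,0,0],[0.3,0,0,0,0,0,0]]}}

```text
time_s: 20.68
position: [0.5277, -0.3328, 0.0277]
ee_rot: [-1.573, -0.006, 0.023]
force: [0.6, 0.7, 6.8]
width: 0.402
```

Emit:
{"api": "carry_out", "payload": {"moves": [[0.3,0,-2,0,0,0,0],[0.3,0,-5,0,0,0,0],[0.3,0,-9,0,0,0,0],[0.3,0,-13,0,0,0,0],[0.3,0,-16.5,0,0,0,0],[0.3,0,-16.5,0,0,0,0]]}}

```text
time_s: 21.18
position: [0.5299, -0.3353, 0.1997]
ee_rot: [-1.581, -0.015, 0.024]
force: [1.2, -0.3, 0.2]
width: 0.404
```

```bash
python3 - <<'E'
from h import *
t=W(40,3); print(t)
go((*t,.19,1.5))
E
```

```text
[0.63590635 0.01805998]
t 21.18 at [ 0.5299 -0.3353  0.1997] [-90.6  -0.9   1.4] w 0.404 F [ 1.2 -0.3  0.2] L [ -75.4 -347.4]
  -> [11.42  0.79 35.08] turn [ 0.6 -0.1  0.9]
```

Emit:
{"api": "carry_out", "payload": {"moves": [[0.3,0.6,0,3.5,0,0,0],[0.3,1.8,0,7,0,0,0],[0.3,3,0,10.5,0,0,0],[0.3,4.2,0,14,0,0,0],[0.3,5.4,0,17.5,0,0,0],[0.3,6.6,0,21,0,0,0],[0.3,7.8,0,24.5,0,0,0],[0.3,9,0,27.5,0,0,0]]}}

```text
time_s: 21.85
position: [0.609, -0.0526, 0.1906]
ee_rot: [-1.57, -0.002, 0.024]
force: [0.1, -0.7, -0.8]
width: 0.406
```

Emit:
{"api": "carry_out", "payload": {"moves": [[0.3,1,0,3.5,0,0,0],[0.3,2.2,0,7.5,0,0,0],[0.3,2.2,0,7.5,0,0,0],[0.3,2.2,0,7.5,0,0,0]]}}

```text
time_s: 22.18
position: [0.6295, 0.0229, 0.1903]
ee_rot: [-1.571, -0.002, 0.028]
force: [-0.3, -0.0, -0.8]
width: 0.403
```

```bash
python3 - <<'E'
from h import *
t=W(40,3)
go((*t,.088,1.5))
E
```

```text
t 22.18 at [0.6295 0.0229 0.1903] [-90.   -0.1   1.6] w 0.403 F [-0.3 -0.  -0.8] L [33.7  8. ]
  -> [ 0.61 10.23 -0.51] turn [-0.   0.1  0.1]
```

Emit:
{"api": "carry_out", "payload": {"moves": [[0.3,0.6,1,-0.3,0,0,0],[0.3,0.6,2,-0.3,0,0,0],[0.3,0.6,2,-0.3,0,0,0],[0.3,0.6,2,-0.3,0,0,0]]}}

```text
time_s: 22.52
position: [0.634, 0.0161, 0.1687]
ee_rot: [-1.571, 0.002, 0.021]
force: [0.0, -0.3, -1.0]
width: 0.403
```

```bash
python3 - <<'E'
from h import *
t=W(40,3)
go((*t,.088,1.5))
E
```

```text
t 22.52 at [0.634  0.0161 0.1687] [-90.    0.1   1.2] w 0.403 F [ 0.  -0.3 -1. ] L [38.1  1.1]
  -> [0.21 8.07 0.19] turn [-0.  -0.3 -0.1]
```

Emit:
{"api": "carry_out", "payload": {"moves": [[0.3,0.2,3,0,0,0,0],[0.3,0.2,5,0,0,0,0],[0.3,0.2,7,0,0,0,0],[0.3,0.2,8,0,0,0,0],[0.3,0.2,8,0,0,0,0],[0.3,0.2,8,0,0,0,0]]}}

```text
time_s: 23.02
position: [0.6374, 0.0171, 0.0902]
ee_rot: [-1.571, -0.001, 0.023]
force: [0.3, -1.1, -1.3]
width: 0.401
```

Emit:
{"api": "carry_out", "payload": {"moves": [[0.3,0,0.2,0,0,0,0],[0.3,0,0.4,0,0,0,0],[0.3,0,0.4,0,0,0,0]]}}

```text
time_s: 23.27
position: [0.6381, 0.0176, 0.0873]
ee_rot: [-1.571, -0.004, 0.024]
force: [-0.2, 0.8, -1.2]
width: 0.401
```

Emit:
{"api": "carry_out", "payload": {"moves": [[0.3,0,0.2,0,0,0,0],[0.3,0,0.2,0,0,0,0],[0.3,0,0.2,0,0,0,0]]}}

```text
time_s: 23.52
position: [0.6376, 0.0178, 0.0846]
ee_rot: [-1.571, -0.002, 0.024]
force: [-0.1, -0.5, -1.1]
width: 0.399
```

Emit:
{"api": "carry_out", "payload": {"moves": [[0.3,-0.15,0.2,0,0,0,0],[0.3,-0.15,0.3,0,0,0,0],[0.3,-0.15,0.3,0,0,0,0]]}}

```text
time_s: 23.77
position: [0.6356, 0.0177, 0.081]
ee_rot: [-1.571, -0.001, 0.024]
force: [0.6, -0.0, -1.1]
width: 0.4
```

Emit:
{"api": "carry_out", "payload": {"moves": [[0.3,0,0.1,0,0,0,0],[0.3,0,0.2,0,0,0,0],[0.3,0,0.2,0,0,0,0]]}}

```text
time_s: 24.02
position: [0.636, 0.0178, 0.0807]
ee_rot: [-1.571, -0.002, 0.024]
force: [-2.4, -0.3, 7.7]
width: 0.4
```

Contact (z force up about 9 N). Release, rise and go for the third.

Emit:
{"api": "carry_out", "payload": {"moves": [[0.45,0,0,0,0,0,0],[0.6,0,0,0,0,0,0],[0.6,0,0,0,0,0,0],[0.6,0,-2,0,0,0,0],[0.6,0,-5,0,0,0,0],[0.6,0,-9,0,0,0,0],[0.6,0,-11,0,0,0,0],[0.6,-2,-11,-3.2,0,0,0]]}}

```text
time_s: 24.68
position: [0.6241, -0.011, 0.1955]
ee_rot: [-1.569, -0.018, 0.028]
force: [-0.1, -1.3, 0.1]
width: 0.598
```

Emit:
{"api": "carry_out", "payload": {"moves": [[0.6,-2.5,0,-3,0,0,0],[0.6,-5,0,-6,0,0,0],[0.6,-7,0,-9.2,0,0,0],[0.6,-9,0,-12.4,0,0,0],[0.6,-11,0,-16,0,0,0],[0.6,-13,0,-19,0,0,0],[0.6,-13,0,-19,0,0,0]]}}

```text
time_s: 25.27
position: [0.4877, -0.2128, 0.189]
ee_rot: [-1.574, 0.001, 0.019]
force: [0.2, -0.6, -0.4]
width: 0.599
```

```bash
python3 - <<'E'
from h import *
f=shot("scene","scene8");print([b[0] for b in blobs(f,"blue",15)][:5])
f=shot("top","top8");bb=[b[0] for b in blobs(f,"blue",15)];print(bb)
t=W(40,3);print("expect placed",proj("scene",[*t,.126]),proj("top",[*t,.126]))
go((.4480,-.3483,.12,1.5))
E
```

```text
[[425.3, 151.9], [310.7, 193.4], [303.3, 203.0], [221.4, 209.9], [280.3, 230.7]]
[[221.5, 121.3], [30.9, 141.6], [292.1, 191.8], [327.8, 187.6], [315.7, 188.3]]
expect placed [[309.5414337 192.709096 ]] [[328.4200799  188.23094231]]
t 25.37 at [ 0.4905 -0.2091  0.1891] [-90.   -0.1   1.2] w 0.598 F [0.8 0.4 0.1] L [-111.4 -220.2]
  -> [ -4.54   6.89 -13.84] turn [-0.  -0.3  0.1]
```

Emit:
{"api": "carry_out", "payload": {"moves": [[0.6,-1.5,0,-4,0,0,0],[0.6,-3,1,-8,0,0,0],[0.6,-4.5,3,-12,0,0,0],[0.6,-4.5,5,-13.8,0,0,0],[0.6,-4.5,6.9,-13.8,0,0,0],[0.6,-4.5,6.9,-13.8,0,0,0],[0.6,-4.5,6.9,-13.8,0,0,0]]}}

```text
time_s: 25.95
position: [0.4495, -0.3452, 0.1188]
ee_rot: [-1.568, 0.001, 0.024]
force: [-0.7, -0.0, -0.5]
width: 0.594
```

```bash
python3 - <<'E'
from h import *
f=shot("scene");print([b[0] for b in blobs(f,"blue",12)][:5])
go((.448,-.3483,.0225,1.5))
E
```

```text
[[400.7, 20.4], [425.0, 152.0], [310.7, 193.5], [303.3, 203.0], [221.6, 210.4]]
t 26.0 at [ 0.4503 -0.3455  0.12  ] [-89.9  -0.1   1.4] w 0.601 F [-0.1  0.2  0.8] L [-155.2 -355.5]
  -> [-0.25  9.75 -0.28] turn [-0.1 -0.1  0.1]
```

Emit:
{"api": "carry_out", "payload": {"moves": [[0.6,-0.3,2,-0.2,0,0,0],[0.6,-0.3,5,-0.2,0,0,0],[0.6,-0.3,8,-0.2,0,0,0],[0.6,-0.3,10,-0.2,0,0,0],[0.6,-0.3,10,-0.2,0,0,0],[0.6,-0.3,10,-0.2,0,0,0]]}}

```text
time_s: 26.5
position: [0.4476, -0.3479, 0.0206]
ee_rot: [-1.57, -0.002, 0.026]
force: [0.2, 0.8, 0.9]
width: 0.597
```

Emit:
{"api": "carry_out", "payload": {"moves": [[0.3,0,0,0,0,0,0],[0.3,0,0,0,0,0,0],[0.3,0,0,0,0,0,0],[0.3,0,0,0,0,0,0],[0.3,0,0,0,0,0,0]]}}

```text
time_s: 26.92
position: [0.4485, -0.3497, 0.0222]
ee_rot: [-1.573, -0.006, 0.023]
force: [0.6, 2.2, 7.3]
width: 0.403
```

Emit:
{"api": "carry_out", "payload": {"moves": [[0.3,0,-2,0,0,0,0],[0.3,0,-5,0,0,0,0],[0.3,0,-9,0,0,0,0],[0.3,0,-13,0,0,0,0],[0.3,0,-16.5,0,0,0,0],[0.3,0,-16.5,0,0,0,0],[0.3,0,-16.5,0,0,0,0]]}}

```text
time_s: 27.5
position: [0.4479, -0.3504, 0.1887]
ee_rot: [-1.576, -0.007, 0.024]
force: [0.4, 0.7, -1.6]
width: 0.407
```

```bash
python3 - <<'E'
from h import *
t=W(40,-37); print(t)
go((*t,.19,1.5))
f=shot("scene");print([b[0] for b in blobs(f,"blue",12)][:5])
E
```

```text
[ 0.63696738 -0.02192594]
t 27.5 at [ 0.4479 -0.3504  0.1887] [-90.3  -0.4   1.4] w 0.407 F [ 0.4  0.7 -1.6] L [-157.7 -360.4]
  -> [19.68 -0.17 32.39] turn [ 0.3 -0.1  0.4]
[[400.7, 20.4], [310.7, 193.4], [303.3, 203.0], [221.7, 210.6], [280.3, 230.7]]
```

Emit:
{"api": "carry_out", "payload": {"moves": [[0.3,1.5,0,3,0,0,0],[0.3,3.5,0,6.3,0,0,0],[0.3,5.5,0,9.5,0,0,0],[0.3,7.5,0,12.7,0,0,0],[0.3,9.5,0,15.9,0,0,0],[0.3,11.5,0,19.1,0,0,0],[0.3,13.5,0,22.3,0,0,0],[0.3,15,0,25,0,0,0]]}}

```text
time_s: 28.22
position: [0.5902, -0.0927, 0.1828]
ee_rot: [-1.569, 0.002, 0.024]
force: [1.2, -0.2, -0.9]
width: 0.401
```

Emit:
{"api": "carry_out", "payload": {"moves": [[0.3,2,0,3,0,0,0],[0.3,4.6,0,7.3,0,0,0],[0.3,4.6,0,7.3,0,0,0],[0.3,4.6,1,7.3,0,0,0],[0.3,4.6,2,7.3,0,0,0],[0.3,4.6,2,7.3,0,0,0]]}}

```text
time_s: 28.72
position: [0.6311, -0.0223, 0.1609]
ee_rot: [-1.571, 0.007, 0.023]
force: [-0.6, -0.3, -1.1]
width: 0.406
```

```bash
python3 - <<'E'
from h import *
t=W(40,-37)
go((*t,.084,1.5))
E
```

```text
t 28.72 at [ 0.6311 -0.0223  0.1609] [-90.    0.4   1.3] w 0.406 F [-0.6 -0.3 -1.1] L [ 34.1 -37.2]
  -> [0.64 7.69 0.02] turn [-0.  -0.2 -0.4]
```

Emit:
{"api": "carry_out", "payload": {"moves": [[0.3,0.4,1,0,0,0,0],[0.3,0.4,2,0,0,0,0],[0.3,0.4,2,0,0,0,0],[0.3,0.4,4,0,0,0,0],[0.3,0.4,6,0,0,0,0],[0.3,0.4,7.3,0,0,0,0],[0.3,0.4,7.3,0,0,0,0],[0.3,0.4,7.3,0,0,0,0]]}}

```text
time_s: 29.38
position: [0.6381, -0.0218, 0.0917]
ee_rot: [-1.571, 0.0, 0.023]
force: [0.3, 0.4, -0.1]
width: 0.404
```

Emit:
{"api": "carry_out", "payload": {"moves": [[0.3,0,0.2,0,0,0,0],[0.3,0,0.4,0,0,0,0],[0.3,0,0.4,0,0,0,0]]}}

```text
time_s: 29.63
position: [0.6395, -0.0214, 0.0892]
ee_rot: [-1.571, -0.003, 0.024]
force: [-0.2, 0.2, -1.3]
width: 0.402
```

Emit:
{"api": "carry_out", "payload": {"moves": [[0.3,0,0.1,0,0,0,0],[0.3,0,0.1,0,0,0,0],[0.3,0,0.1,0,0,0,0]]}}

```text
time_s: 29.88
position: [0.6391, -0.0212, 0.0877]
ee_rot: [-1.571, -0.002, 0.024]
force: [-0.1, -0.3, -1.7]
width: 0.401
```

Emit:
{"api": "carry_out", "payload": {"moves": [[0.3,-0.2,0,0,0,0,0],[0.3,-0.2,0.3,0,0,0,0],[0.3,-0.2,0.6,0,0,0,0],[0.3,-0.2,0.8,0,0,0,0],[0.3,-0.2,0.8,0,0,0,0],[0.3,-0.2,0.8,0,0,0,0]]}}

```text
time_s: 30.38
position: [0.6367, -0.0213, 0.079]
ee_rot: [-1.571, -0.001, 0.024]
force: [-0.2, 0.1, -0.8]
width: 0.405
```

Emit:
{"api": "carry_out", "payload": {"moves": [[0.3,0,0.1,0,0,0,0],[0.3,0,0.2,0,0,0,0],[0.3,0,0.2,0,0,0,0]]}}

```text
time_s: 30.63
position: [0.6369, -0.0213, 0.0772]
ee_rot: [-1.571, -0.002, 0.024]
force: [0.2, -1.0, -1.2]
width: 0.402
```

Emit:
{"api": "carry_out", "payload": {"moves": [[0.3,0,0.1,0,0,0,0],[0.3,0,0.2,0,0,0,0],[0.3,0,0.2,0,0,0,0]]}}

```text
time_s: 30.88
position: [0.6371, -0.0214, 0.0754]
ee_rot: [-1.571, -0.002, 0.024]
force: [0.5, -0.6, 0.2]
width: 0.405
```

Emit:
{"api": "carry_out", "payload": {"moves": [[0.45,0,0,0,0,0,0],[0.6,0,0,0,0,0,0],[0.6,0,0,0,0,0,0],[0.6,0,-2,0,0,0,0],[0.6,0,-5,0,0,0,0],[0.6,0,-9,0,0,0,0],[0.6,0,-13,0,0,0,0],[0.6,0,-13,0,0,0,0]]}}

```text
time_s: 31.55
position: [0.6421, -0.0218, 0.2148]
ee_rot: [-1.573, -0.018, 0.024]
force: [1.5, 1.1, 0.3]
width: 0.599
```

Emit:
{"api": "carry_out", "payload": {"moves": [[0.6,-2,0,0,0,7,0],[0.6,-4,0,0,0,14,0],[0.6,-6,0,0,0,21,0],[0.6,-8,0,0,0,28,0],[0.6,-9.5,0,0,0,35,0],[0.6,-9.5,0,0,0,42,0],[0.6,-9.5,0,0,0,45,0],[0.6,-9.5,0,0,0,45,0]]}}

```text
time_s: 32.22
position: [0.5415, -0.0236, 0.2054]
ee_rot: [-1.569, -0.002, -0.763]
force: [0.2, 0.5, 0.3]
width: 0.6
```

Emit:
{"api": "carry_out", "payload": {"moves": [[0.6,0,0,0,0,7,0],[0.6,0,0,0,0,14,0],[0.6,0,0,0,0,21,0],[0.6,0,0,0,0,28,0],[0.6,0,0,0,0,35,0],[0.6,0,0,0,0,42,0],[0.6,0,0,0,0,45,0],[0.6,0,0,0,0,45,0]]}}

```text
time_s: 32.88
position: [0.542, -0.0236, 0.2051]
ee_rot: [-1.569, 0.0, -1.547]
force: [-0.4, -0.5, -0.5]
width: 0.604
```

```bash
python3 - <<'E'
from h import *
t=W(-54,-45.6); print(t)
go((*t,.17,-88.5),(*t,.095,-88.5))
f=shot("scene","scene9");print([b[0] for b in blobs(f,"blue",12)][:5],[b[0] for b in blobs(f,"red",12)][:5])
f=shot("top","top9");print([b[0] for b in blobs(f,"blue",12)][:6])
s=W(40,-37);print("expect",proj("scene",[*s,.126]),proj("top",[*s,.126]))
E
```

```text
[ 0.54322858 -0.03301635]
t 32.88 at [ 0.542  -0.0236  0.2051] [-89.9   0.  -88.6] w 0.604 F [-0.4 -0.5 -0.5] L [-55.  -36.1]
  -> [0.95 3.51 0.09] turn [-0.1 -0.1 -0. ]
  -> [ 0.   7.5 -0. ] turn [0. 0. 0.]
[[318.3, 184.2], [310.1, 193.7], [303.3, 203.0], [221.4, 209.8], [280.3, 230.9]] [[352.6, 193.4], [352.3, 205.5], [85.8, 310.0], [287.5, 327.2], [205.5, 343.1]]
[[221.4, 121.3], [30.9, 141.6], [460.3, 170.9], [292.1, 191.8], [340.5, 186.8], [315.7, 188.3]]
expect [[316.51415563 183.31258636]] [[341.20415149 187.7030048 ]]
```

Emit:
{"api": "carry_out", "payload": {"moves": [[0.6,0.9,2,0,0,0,0],[0.6,0.9,4,0,0,0,0],[0.6,0.9,6,0,0,0,0],[0.6,0.9,8,0,0,0,0],[0.6,0.9,10,0,0,0,0],[0.6,0.9,11,0,0,0,0],[0.6,0.9,11,0,0,0,0],[0.6,0.9,11,0,0,0,0]]}}

```text
time_s: 33.65
position: [0.5421, -0.0326, 0.095]
ee_rot: [-1.57, 0.0, -1.546]
force: [0.8, -0.8, -0.3]
width: 0.6
```

Emit:
{"api": "carry_out", "payload": {"moves": [[0,0,0,0,0,0,0],[0,0,0,0,0,0,0],[0,0,0,0,0,0,0],[0,0,0,0,0,0,0],[0,0,0,0,0,0,0],[0,0,0,0,0,0,0],[0,0,0,0,0,0,0]], "force": 40}}

```text
time_s: 34.23
position: [0.5432, -0.0316, 0.0966]
ee_rot: [-1.566, 0.001, -1.546]
force: [-0.6, 5.7, 6.9]
width: 0.139
```

```bash
python3 - <<'E'
from h import *
go()
E
```

```text
t 34.23 at [ 0.5432 -0.0316  0.0966] [-89.7   0.1 -88.6] w 0.139 F [-0.6  5.7  6.9] L [-54.  -44.2]
```

Emit:
{"api": "carry_out", "payload": {"moves": [[0,-0.7,0,0,0,0,0],[0,-1.4,0,0,0,0,0],[0,-2.1,0,0,0,0,0],[0,-2.8,0,0,0,0,0],[0,-3.5,0,0,0,0,0],[0,-4.2,0,0,0,0,0],[0,-4.9,0,0,0,0,0],[0,-5.2,0,0,0,0,0]]}}

```text
time_s: 34.9
position: [0.5416, 0.0171, 0.0966]
ee_rot: [-1.567, -0.005, -1.545]
force: [-1.2, -9.1, 5.6]
width: 0.132
```

Emit:
{"api": "carry_out", "payload": {"moves": [[0,-0.2,0,0,0,0,0],[0,-0.4,0,0,0,0,0],[0,-0.6,0,0,0,0,0],[0,-0.8,0,0,0,0,0],[0,-0.8,0,0,0,0,0],[0,-0.8,0,0,0,0,0]]}}

```text
time_s: 35.4
position: [0.5413, 0.0249, 0.0966]
ee_rot: [-1.567, -0.004, -1.545]
force: [-1.8, -6.9, 7.7]
width: 0.132
```

Emit:
{"api": "carry_out", "payload": {"moves": [[0,-0.2,0,0,0,0,0],[0,-0.4,0,0,0,0,0],[0,-0.4,0,0,0,0,0],[0,-0.4,0,0,0,0,0]]}}

```text
time_s: 35.73
position: [0.5411, 0.0287, 0.0966]
ee_rot: [-1.567, -0.005, -1.545]
force: [-1.9, -8.4, 7.0]
width: 0.136
```

```bash
python3 - <<'E'
from h import *
go()
f=shot("scene","scene10");print([b[0] for b in blobs(f,"blue",12)][:6])
a=cv2.resize(f[160:260,270:390,::-1],None,fx=5,fy=5,interpolation=cv2.INTER_CUBIC)
f=shot("top","top10");print([b[0] for b in blobs(f,"blue",12)][:6])
cv2.imwrite("pics/c7.png",a)
E
```

```text
t 35.73 at [0.5411 0.0287 0.0966] [-89.8  -0.3 -88.5] w 0.136 F [-1.9 -8.4  7. ] L [-54.4  16.2]
[[400.7, 20.4], [318.1, 184.7], [310.1, 193.6], [303.3, 203.0], [221.7, 210.6], [280.3, 230.7]]
[[221.4, 121.4], [30.9, 141.6], [460.1, 170.9], [291.2, 190.9], [327.7, 187.6], [339.8, 187.8]]
```

View pics/c7.png

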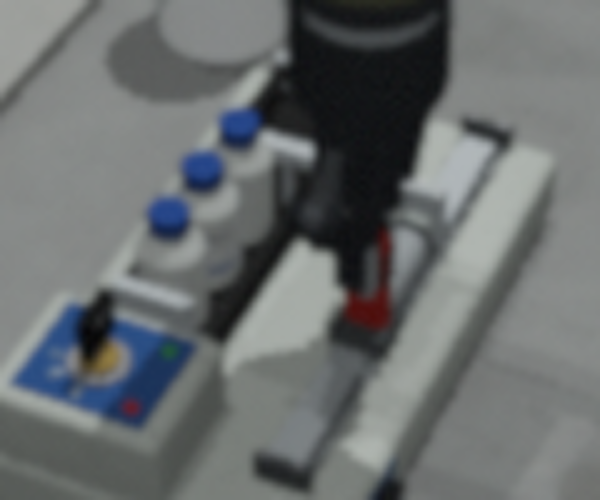

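The three caps stand upright in a row with the pusher plate reaching them; the paddle is held. Travel is about 62 mm and the row should be tight at about 67 mm. Stepping on, watching force and caps.

Emit:
{"api": "carry_out", "payload": {"moves": [[0,-0.2,0,0,0,0,0],[0,-0.4,0,0,0,0,0],[0,-0.5,0,0,0,0,0],[0,-0.5,0,0,0,0,0],[0,-0.5,0,0,0,0,0]]}}

```text
time_s: 36.25
position: [0.541, 0.0334, 0.0966]
ee_rot: [-1.568, -0.005, -1.545]
force: [-2.1, -8.7, 7.9]
width: 0.135
```

```bash
python3 - <<'E'
from h import *
go()
for i in range(2):
  f=shot("scene");print([b[0] for b in blobs(f,"blue",12)][1:4]); print(env.observe()["force"].round(1))
f=shot("top");print([b[0] for b in blobs(f,"blue",12)][3:])
E
```

```text
t 36.25 at [0.541  0.0334 0.0966] [-89.8  -0.3 -88.5] w 0.135 F [-2.1 -8.7  7.9] L [-54.5  20.9]
[[317.5, 185.9], [309.9, 194.5], [303.3, 203.0]]
[-1.9 -8.8  7.2]
[[317.5, 185.9], [309.9, 194.5], [303.3, 203.0]]
[-1.7 -9.7  7.3]
[[292.8, 185.9], [327.2, 187.7], [315.7, 188.3], [338.5, 188.4], [287.6, 197.8]]
```

Emit:
{"api": "carry_out", "payload": {"moves": [[0,-0.2,0,0,0,0,0],[0,-0.4,0,0,0,0,0],[0,-0.5,0,0,0,0,0],[0,-0.5,0,0,0,0,0],[0,-0.5,0,0,0,0,0]]}}

```text
time_s: 36.82
position: [0.5408, 0.0383, 0.0966]
ee_rot: [-1.568, -0.005, -1.545]
force: [-2.7, -8.7, 7.7]
width: 0.127
```

```bash
python3 - <<'E'
from h import *
go()
for i in range(2):
  f=shot("scene");print([b[0] for b in blobs(f,"blue",12)][1:4]); print(env.observe()["force"].round(1))
f=shot("top");print([b[0] for b in blobs(f,"blue",12)][3:])
E
```

```text
t 36.82 at [0.5408 0.0383 0.0966] [-89.8  -0.3 -88.5] w 0.127 F [-2.7 -8.7  7.7] L [-54.5  25.8]
[[317.1, 186.8], [309.8, 195.2], [302.9, 203.9]]
[-2.  -9.4  7.9]
[[317.1, 186.9], [309.8, 195.4], [302.9, 203.9]]
[-2.1 -9.4  7.7]
[[292.8, 186.1], [314.7, 188.4], [326.2, 188.3], [337.5, 188.5], [286.5, 197.5]]
```

Emit:
{"api": "carry_out", "payload": {"moves": [[0,-0.2,0,0,0,0,0],[0,-0.4,0,0,0,0,0],[0,-0.5,0,0,0,0,0],[0,-0.5,0,0,0,0,0],[0,-0.5,0,0,0,0,0]]}}

```text
time_s: 37.38
position: [0.5407, 0.043, 0.0966]
ee_rot: [-1.568, -0.006, -1.545]
force: [-2.3, -11.0, 7.9]
width: 0.132
```

```bash
python3 - <<'E'
from h import *
go()
for i in range(2):
  f=shot("scene","scene11");print([b[0] for b in blobs(f,"blue",12)][1:4]); print(env.observe()["force"].round(1))
f=shot("top","top11");print([b[0] for b in blobs(f,"blue",12)][3:])
E
```

```text
t 37.38 at [0.5407 0.043  0.0966] [-89.8  -0.3 -88.5] w 0.132 F [ -2.3 -11.    7.9] L [-54.5  30.5]
[[317.2, 186.8], [309.9, 195.5], [302.9, 203.9]]
[-3.  -9.8  7.8]
[[317.1, 186.8], [309.9, 195.5], [302.9, 203.9]]
[-3.1 -9.5  7.5]
[[293.1, 186.4], [314.6, 188.4], [326.0, 188.5], [337.5, 188.5], [285.6, 196.9]]
```

Row is tight: caps stopped moving at handle position L≈24 mm. Green middle should be at L≈44 mm.

Emit:
{"api": "carry_out", "payload": {"moves": [[0,-0.2,0,0,0,0,0],[0,-0.4,0,0,0,0,0],[0,-0.6,0,0,0,0,0],[0,-0.8,0,0,0,0,0],[0,-1.0,0,0,0,0,0],[0,-1.2,0,0,0,0,0],[0,-1.3,0,0,0,0,0],[0,-1.3,0,0,0,0,0]]}}

```text
time_s: 38.2
position: [0.5403, 0.0552, 0.0966]
ee_rot: [-1.568, -0.007, -1.545]
force: [-2.7, -13.8, 7.9]
width: 0.136
```

Emit:
{"api": "carry_out", "payload": {"moves": [[0,0,0,0,0,0,0],[0,0,0,0,0,0,0]]}}

```text
time_s: 38.37
position: [0.5402, 0.0552, 0.0966]
ee_rot: [-1.568, -0.007, -1.545]
force: [-2.3, -13.0, 8.4]
width: 0.132
```

```bash
python3 - <<'E'
from h import *
go()
f=shot("scene","scene12");print([b[0] for b in blobs(f,"blue",12)][1:4]); print(env.observe()["force"].round(1))
a=cv2.resize(f[175:245,290:370,::-1],None,fx=8,fy=8,interpolation=cv2.INTER_CUBIC)
cv2.imwrite("pics/c8.png",a)
E
```

```text
t 38.37 at [0.5402 0.0552 0.0966] [-89.8  -0.4 -88.5] w 0.132 F [ -2.3 -13.    8.4] L [-54.6  42.7]
[[317.2, 186.8], [310.2, 195.4], [303.0, 203.8]]
[ -3.2 -13.9   8.7]
```

View pics/c8.png

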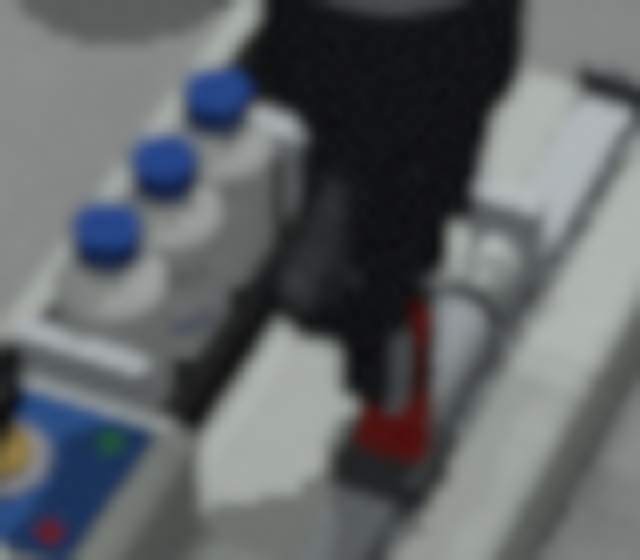

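Emit:
{"api": "carry_out", "payload": {"moves": [[0,-0.1,0,0,0,0,0],[0,-0.15,0,0,0,0,0],[0,-0.15,0,0,0,0,0],[0,-0.15,0,0,0,0,0]]}}

```text
time_s: 38.75
position: [0.5402, 0.0564, 0.0966]
ee_rot: [-1.568, -0.007, -1.545]
force: [-3.1, -14.7, 8.6]
width: 0.136
```

```bash
python3 - <<'E'
from h import *
go()
E
```

```text
t 38.75 at [0.5402 0.0564 0.0966] [-89.8  -0.4 -88.5] w 0.136 F [ -3.1 -14.7   8.6] L [-54.6  43.9]
```

Emit:
{"api": "carry_out", "payload": {"moves": [[0,0.2,0,0,0,0,0],[0,0.35,0,0,0,0,0],[0,0.35,0,0,0,0,0],[0,0.35,0,0,0,0,0]]}}

```text
time_s: 39.08
position: [0.5402, 0.0563, 0.0966]
ee_rot: [-1.568, -0.002, -1.546]
force: [-2.7, -1.9, 7.8]
width: 0.136
```

Emit:
{"api": "carry_out", "payload": {"moves": [[0.6,0,0,0,0,0,0],[0.6,0,0,0,0,0,0],[0.6,0,0,0,0,0,0],[0.6,0,0,0,0,0,0],[0.6,0,-2,0,0,0,0],[0.6,0,-6,0,0,0,0],[0.6,0,-10,0,0,0,0],[0.6,0,-12,0,0,0,0]]}}

```text
time_s: 39.75
position: [0.5419, 0.0575, 0.2194]
ee_rot: [-1.563, -0.0, -1.547]
force: [0.7, 0.1, -0.1]
width: 0.601
```

Emit:
{"api": "carry_out", "payload": {"moves": [[0.6,0,-2,-3,0,-7,0],[0.6,0,-2,-6,0,-14,0],[0.6,0,-2,-9,0,-21,0],[0.6,0,-2,-9,0,-28,0],[0.6,0,-2,-9,0,-35,0],[0.6,0,-2,-9,0,-42,0],[0.6,0,-2,-9,0,-45,0],[0.6,0,-2,-9,0,-45,0]]}}

```text
time_s: 40.42
position: [0.4496, 0.0553, 0.235]
ee_rot: [-1.57, -0.001, -0.76]
force: [-0.8, -0.8, -0.1]
width: 0.598
```

```bash
python3 - <<'E'
from h import *
go()
f=shot("scene","scene13");print([b[0] for b in blobs(f,"blue",12)][1:4],[b[0] for b in blobs(f,"red",12)][:4])
a=cv2.resize(f[175:245,280:380,::-1],None,fx=7,fy=7,interpolation=cv2.INTER_CUBIC)
f=shot("top","top13");print([b[0] for b in blobs(f,"blue",12)],[b[0] for b in blobs(f,"red",12)])
b=cv2.resize(f[175:240,285:375,::-1],None,fx=7,fy=7,interpolation=cv2.INTER_CUBIC)
cv2.imwrite("pics/c9.png",a); cv2.imwrite("pics/c10.png",b)
E
```

```text
t 40.42 at [0.4496 0.0553 0.235 ] [-89.9  -0.1 -43.6] w 0.598 F [-0.8 -0.8 -0.1] L [-145.2   45.1]
[[310.1, 195.5], [303.0, 203.9], [221.4, 209.8]] [[339.0, 214.9], [338.8, 227.9], [85.8, 310.0], [287.5, 327.3]]
[[221.5, 121.3], [30.9, 141.6], [460.3, 170.9], [292.1, 191.8], [314.6, 188.5], [326.1, 188.7], [337.5, 188.5]] [[47.1, 82.4], [161.7, 121.2], [54.1, 156.1], [209.8, 181.7], [316.6, 219.1], [228.1, 228.0]]
```

View pics/c9.png

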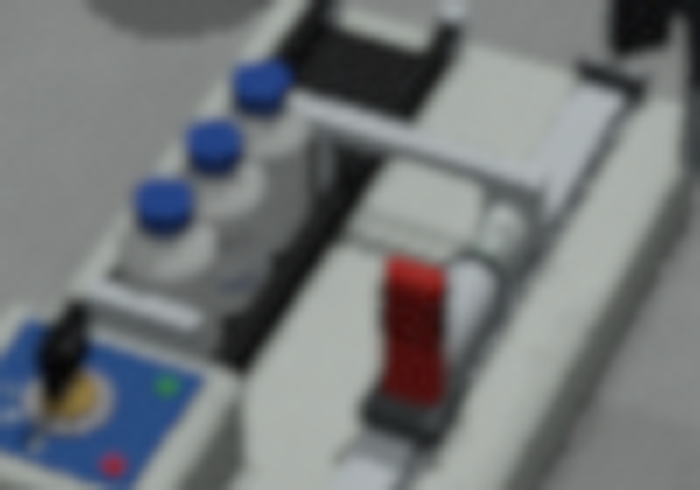

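```bash
python3 - <<'E'
from h import *
b=cv2.imread("pics/top13.png");a=cv2.imread("pics/top0.png");c=cv2.imread("pics/top2.png")
for n,i in(("top0",a),("top13",b),("top2",c)):
    g=cv2.cvtColor(i,cv2.COLOR_BGR2GRAY)
    for v in(186,196):print(n,v,g[v,328:378].tolist())
s=cv2.imread("pics/scene13.png");h=cv2.cvtColor(s,cv2.COLOR_BGR2HSV)
print("scene gauge px (u,v,rgb)");
for v in range(202,218): print(v,[tuple(s[v,u,::-1].tolist()) for u in range(343,357)])
E
```

```text
top0 186 [47, 46, 46, 44, 43, 42, 40, 40, 142, 186, 187, 134, 46, 47, 47, 48, 46, 47, 47, 48, 47, 47, 48, 47, 47, 45, 46, 48, 48, 48, 46, 46, 47, 49, 47, 47, 47, 46, 48, 45, 47, 46, 47, 47, 48, 80, 157, 186, 186, 176]
top0 196 [45, 44, 46, 44, 43, 41, 41, 40, 60, 149, 187, 144, 67, 45, 45, 45, 46, 46, 45, 46, 46, 45, 45, 46, 46, 45, 45, 46, 45, 45, 45, 45, 45, 47, 46, 46, 46, 47, 47, 47, 46, 46, 45, 45, 46, 46, 73, 155, 187, 187]
top13 186 [87, 131, 137, 90, 63, 88, 95, 84, 75, 72, 72, 81, 109, 124, 98, 151, 191, 187, 133, 49, 49, 49, 48, 47, 49, 48, 48, 48, 49, 48, 48, 49, 48, 48, 48, 49, 48, 48, 49, 49, 49, 47, 49, 49, 48, 83, 160, 190, 190, 180]
top13 196 [67, 57, 47, 45, 45, 45, 47, 51, 56, 61, 61, 52, 46, 42, 44, 88, 161, 191, 142, 59, 47, 48, 48, 48, 47, 47, 47, 47, 48, 47, 46, 46, 47, 46, 47, 49, 48, 48, 47, 48, 49, 47, 48, 48, 47, 48, 74, 158, 191, 190]
top2 186 [59, 56, 48, 48, 54, 54, 49, 44, 43, 43, 42, 44, 44, 44, 43, 44, 43, 43, 43, 44, 44, 43, 43, 44, 43, 44, 44, 42, 44, 42, 43, 40, 38, 38, 36, 42, 151, 192, 191, 134, 45, 43, 44, 43, 45, 81, 160, 191, 191, 182]
top2 196
[... 3239 characters left out ...]
, 124)]
215 [(127, 79, 81), (141, 134, 136), (160, 165, 168), (168, 174, 177), (166, 172, 174), (159, 165, 167), (143, 149, 151), (112, 118, 120), (78, 83, 84), (72, 76, 78), (79, 84, 85), (90, 94, 95), (114, 119, 119), (139, 144, 141)]
216 [(105, 70, 70), (130, 127, 130), (157, 162, 164), (166, 172, 175), (162, 168, 170), (153, 159, 162), (137, 143, 145), (108, 113, 114), (77, 81, 83), (77, 82, 83), (86, 91, 92), (100, 105, 105), (126, 131, 129), (152, 157, 153)]
217 [(91, 71, 72), (129, 130, 132), (156, 162, 164), (163, 169, 172), (156, 162, 164), (144, 150, 153), (125, 131, 133), (97, 102, 103), (74, 77, 79), (80, 85, 87), (98, 102, 103), (114, 119, 118), (140, 146, 142), (161, 167, 162)]
```

View pics/c10.png

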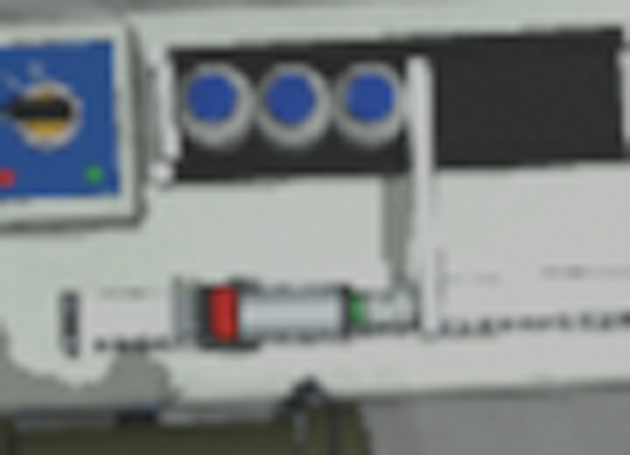

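The top crop shows the green ring right at the barrel mouth (crop 355,308), with no red ring. Handle and pusher shifts give a gauge of about 19.7 mm. Now measure the key.

```bash
python3 - <<'E'
from h import *
for n,(x0,y0,x1,y1) in(("top",(280,180,305,205)),("scene",(270,212,312,250))):
    i=cv2.imread(f"pics/{n}13.png")[y0:y1,x0:x1]; h=cv2.cvtColor(i,cv2.COLOR_BGR2HSV)
    y=((h[...,0]>10)&(h[...,0]<35)&(h[...,1]>90)&(h[...,2]>70)); k=(h[...,2]<60)
    for nm,m in(("gold",y),("dark",k)):
        q,l,st,ce=cv2.connectedComponentsWithStats(m.astype(np.uint8))
        for j in range(1,q):
            if st[j][4]>5: print(n,nm,(ce[j]+[x0,y0]).round(1),(st[j]+[x0,y0,0,0,0]).tolist(), "z.100",plane(n,ce[j]+[x0,y0],.100)[0].round(4),"z.13",plane(n,ce[j]+[x0,y0],.130)[0].round(4))
    P0=W(37.5,124); print(n,"expected axis at .1,.123,.137",proj(n,[[*P0,z] for z in(.1,.123,.137)]).round(1).tolist())
    if n=="top": print(cv2.cvtColor(i,cv2.COLOR_BGR2GRAY)[4:18,0:24])
a=cv2.imread("pics/scene13.png")[205:250,265:315]; cv2.imwrite("pics/c11.png",cv2.resize(a,None,fx=12,fy=12,interpolation=cv2.INTER_CUBIC))
E
```

```text
top gold [291.2 192.4] [289, 192, 5, 2, 9] z.100 [0.627  0.1373 0.1   ] z.13 [0.624  0.1343 0.13  ]
top dark [290.4 190.3] [287, 189, 8, 3, 18] z.100 [0.6338 0.1397 0.1   ] z.13 [0.6307 0.1367 0.13  ]
top expected axis at .1,.123,.137 [[290.7, 191.5], [290.0, 190.7], [289.5, 190.3]]
[[131 152 115  73  73  72  73  73  74  99 103  81  74  74  75  75  75  74
   75  74  81 149 172 129]
 [130 150 115  71  72  82  81  73  75  98 107  87  73  74  74  74  74  75
   74  75  76 148 171 131]
 [125 149 114  72  73  81  98  92  72  87  98 106 104  88  76  74  73  75
   74  75  75 149 172 133]
 [123 145 113  73  73  73  90  94 102 124 130 129 132 136 118  85  74  74
   73  74  77 135 163 136]
 [121 144 111  72  72  73  66  72  99 120 122 111 108 119 122  98  76  75
   74  73  76 119 155 140]
 [120 157 129  71  64  63  54  49  61  67  63  64  56  50  76 113 106  74
   74  74  75 119 156 141]
 [119 167 143  68  56  53  45  39  41  41  41  41  40  39  38 100 106  75
   75  75  76 120 158 144]
 [119 167 143  90  86  76  60  39  37  38  40  41  39  40  44  92  97  73
   75  75  73 121 158 147]
 [121 16
[... 190 characters left out ...]
53]
 [120 168 145  78  73  73  73  77 112 142 145 141 148 153 142 111  80  75
   75  75  75  98 148 149]
 [120 166 145  82  73  74  74  72  92 118 122 124 129 128 107  79  75  74
   75  75  75 101 151 152]
 [119 164 144  84  74  73  73  74  74  72  82  95  90  76  73  74  75  75
   75  76  75 104 156 160]
 [117 162 144  84  73  73  73  72  74  73  73  73  74  74  75  75  74  74
   75  73  76 105 157 163]]
scene gold [290.3 231.4] [287, 229, 6, 5, 18] z.100 [0.626  0.1354 0.1   ] z.13 [0.6103 0.1591 0.13  ]
scene dark [288.6 225.1] [286, 219, 7, 14, 61] z.100 [0.6402 0.1191 0.1   ] z.13 [0.6239 0.1434 0.13  ]
scene expected axis at .1,.123,.137 [[288.0, 231.8], [287.4, 225.1], [287.0, 220.9]]
```

View pics/c11.png

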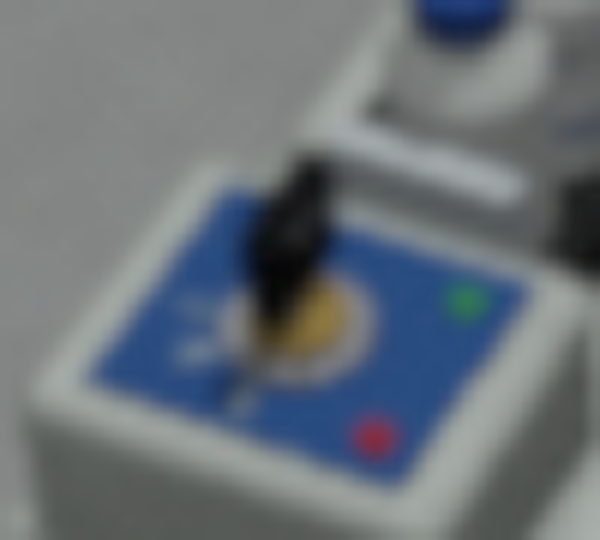

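Emit:
{"api": "carry_out", "payload": {"moves": [[0.5,0,0,0,0,-7,0],[0.5,0,0,0,0,-14,0],[0.5,0,0,0,0,-21,0],[0.5,0,0,0,0,-28,0],[0.5,0,0,0,0,-35,0],[0.5,0,0,0,0,-42,0],[0.5,0,0,0,0,-45,0],[0.5,0,0,0,0,-45,0]]}}

```text
time_s: 41.18
position: [0.4498, 0.0553, 0.2349]
ee_rot: [-1.571, -0.001, 0.024]
force: [-0.8, 0.7, -0.7]
width: 0.503
```

Emit:
{"api": "carry_out", "payload": {"moves": [[0.5,3,0,1.5,0,0,0],[0.5,6,0,3,0,0,0],[0.5,9,0,4.5,0,0,0],[0.5,12,1,6,0,0,0],[0.5,15,2,7,0,0,0],[0.5,18,3,7.6,0,0,0],[0.5,18,4,7.6,0,0,0],[0.5,18,4,7.6,0,0,0]]}}

```text
time_s: 41.85
position: [0.6278, 0.1357, 0.1919]
ee_rot: [-1.572, 0.003, 0.022]
force: [-1.3, -0.0, -0.4]
width: 0.497
```

Emit:
{"api": "carry_out", "payload": {"moves": [[0.5,0,0,0,0,0,0],[0.5,0,0,0,0,0,0]]}}

```text
time_s: 42.02
position: [0.627, 0.1352, 0.1955]
ee_rot: [-1.571, -0.001, 0.023]
force: [0.2, 0.6, -0.0]
width: 0.499
```

```bash
python3 - <<'E'
from h import *
go((.6303,.1362,.106,1.5))
f=shot("scene");print([b[0] for b in blobs(f,"blue",12)][:5])
E
```

```text
t 42.02 at [0.627  0.1352 0.1955] [-90.   -0.    1.3] w 0.499 F [ 0.2  0.6 -0. ] L [ 34.2 120.4]
  -> [0.33 8.95 0.09] turn [ 0.  -0.2  0. ]
[[317.1, 186.8], [309.7, 195.1], [303.1, 204.1], [221.7, 210.5], [280.3, 230.6]]
```

Emit:
{"api": "carry_out", "payload": {"moves": [[0.5,0.3,2,0.1,0,0,0],[0.5,0.3,4,0.1,0,0,0],[0.5,0.3,6,0.1,0,0,0],[0.5,0.3,8,0.1,0,0,0],[0.5,0.3,8.7,0.1,0,0,0],[0.5,0.3,8.7,0.1,0,0,0],[0.5,0.3,8.7,0.1,0,0,0]]}}

```text
time_s: 42.65
position: [0.6312, 0.1365, 0.1094]
ee_rot: [-1.571, -0.003, 0.023]
force: [0.0, -1.1, 1.2]
width: 0.5
```

Emit:
{"api": "carry_out", "payload": {"moves": [[0,0,0,0,0,0,0],[0,0,0,0,0,0,0],[0,0,0,0,0,0,0],[0,0,0,0,0,0,0],[0,0,0,0,0,0,0],[0,0,0,0,0,0,0]], "force": 30}}

```text
time_s: 43.15
position: [0.6302, 0.1367, 0.1101]
ee_rot: [-1.571, -0.001, 0.024]
force: [-4.4, 0.4, 6.3]
width: 0.095
```

```bash
python3 - <<'E'
from h import *
go(); print(env.observe()["ft_torque"].round(2))
E
```

```text
t 43.15 at [0.6302 0.1367 0.1101] [-90.   -0.1   1.4] w 0.095 F [-4.4  0.4  6.3] L [ 37.4 121.8]
[-0.05  0.77 -0.  ]
```

Emit:
{"api": "carry_out", "payload": {"moves": [[0,-0.12,0,0,0,5,0],[0,-0.12,0,0,0,10,0],[0,-0.12,0,0,0,15,0],[0,-0.12,0,0,0,20,0],[0,-0.12,0,0,0,25,0],[0,-0.12,0,0,0,30,0],[0,-0.12,0,0,0,35,0],[0,-0.12,0,0,0,40,0]]}}

```text
time_s: 43.82
position: [0.6298, 0.1367, 0.11]
ee_rot: [-1.569, -0.002, -0.679]
force: [-2.8, -0.6, 5.5]
width: 0.091
```

```bash
python3 - <<'E'
from h import *
go(); print(env.observe()["ft_torque"].round(2))
E
```

```text
t 43.82 at [0.6298 0.1367 0.11  ] [-89.9  -0.1 -38.9] w 0.091 F [-2.8 -0.6  5.5] L [ 37.  121.8]
[-0.    0.51  0.01]
```

Emit:
{"api": "carry_out", "payload": {"moves": [[0,0,0,0,0,5,0],[0,0,0,0,0,10,0],[0,0,0,0,0,15,0],[0,0,0,0,0,20,0],[0,0,0,0,0,25,0],[0,0,0,0,0,30,0],[0,0,0,0,0,35,0],[0,0,0,0,0,38,0]]}}

```text
time_s: 44.48
position: [0.6296, 0.1369, 0.11]
ee_rot: [-1.569, 0.0, -1.341]
force: [-3.1, 0.1, 4.5]
width: 0.091
```

```bash
python3 - <<'E'
from h import *
go(); print(env.observe()["ft_torque"].round(2))
E
```

```text
t 44.48 at [0.6296 0.1369 0.11  ] [-89.9   0.  -76.8] w 0.091 F [-3.1  0.1  4.5] L [ 36.9 122. ]
[0.05 0.5  0.2 ]
```

Emit:
{"api": "carry_out", "payload": {"moves": [[0,0,0,0,0,2,0],[0,0,0,0,0,3,0],[0,0,0,0,0,4,0],[0,0,0,0,0,4,0],[0,0,0,0,0,4,0]]}}

```text
time_s: 44.9
position: [0.6296, 0.137, 0.1101]
ee_rot: [-1.569, -0.0, -1.405]
force: [-2.8, 0.7, 4.7]
width: 0.093
```

```bash
python3 - <<'E'
from h import *
go(); print(env.observe()["ft_torque"].round(2))
E
```

```text
t 44.9 at [0.6296 0.137  0.1101] [-89.9  -0.  -80.5] w 0.093 F [-2.8  0.7  4.7] L [ 36.9 122. ]
[0.09 0.51 0.72]
```

Hard stop felt (0.72 N m), so it is at start. Letting go.

Emit:
{"api": "carry_out", "payload": {"moves": [[0,0,0,0,0,-1.5,0],[0,0,0,0,0,-1.5,0],[0.6,0,0,0,0,-1.5,0],[0.6,0,0,0,0,-1.5,0],[0.6,0,0,0,0,-1.5,0],[0.6,0,0,0,0,-1.5,0],[0.6,0,0,0,0,-1.5,0],[0.6,0,0,0,0,-1.5,0]]}}

```text
time_s: 45.57
position: [0.6301, 0.1365, 0.1083]
ee_rot: [-1.569, -0.0, -1.381]
force: [-0.9, 0.3, 0.0]
width: 0.602
```

Emit:
{"api": "carry_out", "payload": {"moves": [[0.6,0,-2,0,0,0,0],[0.6,0,-4,0,0,0,0],[0.6,0,-7,0,0,0,0],[0.6,0,-10,0,0,0,0],[0.6,0,-12,0,0,0,0],[0.6,0,-12,-4,0,0,0],[0.6,0,-12,-8,0,0,0],[0.6,0,-12,-12,0,0,0]]}}

```text
time_s: 46.23
position: [0.5112, 0.1137, 0.2283]
ee_rot: [-1.568, -0.0, -1.381]
force: [-0.0, -0.3, -0.1]
width: 0.597
```

Emit:
{"api": "carry_out", "payload": {"moves": [[0.6,0,0,-4,0,0,0],[0.6,0,0,-6,0,0,0],[0.6,0,0,-6,0,0,0],[0.6,0,0,-6,0,0,0]]}}

```text
time_s: 46.57
position: [0.4522, 0.1025, 0.2285]
ee_rot: [-1.568, -0.0, -1.381]
force: [1.7, 0.7, 0.2]
width: 0.603
```

```bash
python3 - <<'E'
from h import *
go()
f=shot("scene","scene14");print([b[0] for b in blobs(f,"blue",12)][:5],[b[0] for b in blobs(f,"red",12)][:4])
f2=shot("top","top14");print([b[0] for b in blobs(f2,"blue",12)],[b[0] for b in blobs(f2,"red",12)])
a=cv2.resize(f[170:250,260:360,::-1],(750,600),interpolation=cv2.INTER_CUBIC)
b=cv2.resize(f2[175:240,275:375,::-1],None,fx=7.5,fy=7.5,interpolation=cv2.INTER_CUBIC)
cv2.imwrite("pics/c12.png",np.vstack([cv2.resize(a,(400,320)),cv2.resize(b,(400,260))]))
E
```

```text
t 46.57 at [0.4522 0.1025 0.2285] [-89.8  -0.  -79.1] w 0.603 F [1.7 0.7 0.2] L [-141.4   92.3]
[[318.0, 186.8], [311.1, 195.8], [303.3, 204.0], [221.6, 210.4], [279.5, 232.1]] [[339.0, 215.0], [338.8, 227.8], [85.8, 310.0], [287.6, 327.2]]
[[221.4, 121.3], [30.9, 141.6], [460.3, 170.9], [292.1, 191.8], [314.7, 188.9], [326.2, 189.5], [337.3, 189.2]] [[47.1, 82.4], [161.7, 121.2], [54.1, 156.1], [209.8, 181.8], [316.6, 219.1], [228.3, 228.0]]
```

View pics/c12.png

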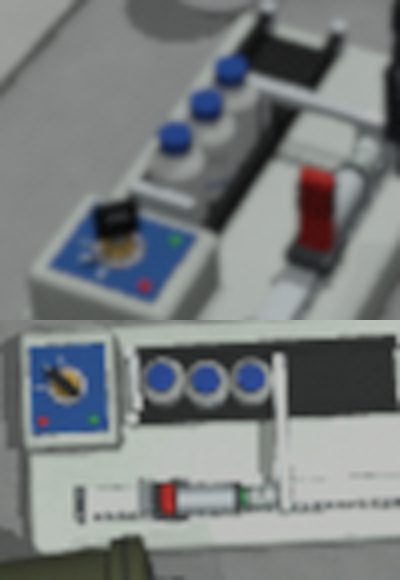

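Key at run (bow turned about 45° clockwise in the top view), green ring still at the mouth, bottles upright. The caps shifted slightly sideways (up to 1 px), so I'll check whether that has settled.

Emit:
{"api": "carry_out", "payload": {"moves": [[0.6,0,0,0,0,0,0],[0.6,0,0,0,0,0,0],[0.6,0,0,0,0,0,0],[0.6,0,0,0,0,0,0],[0.6,0,0,0,0,0,0],[0.6,0,0,0,0,0,0],[0.6,0,0,0,0,0,0],[0.6,0,0,0,0,0,0]]}}

```text
time_s: 47.33
position: [0.4529, 0.1026, 0.228]
ee_rot: [-1.569, -0.0, -1.381]
force: [0.9, -0.2, 0.2]
width: 0.599
```

```bash
python3 - <<'E'
from h import *
for i in range(3):
    f=shot("scene","scene15");print([b[0] for b in blobs(f,"blue",12)][:5])
    f2=shot("top","top15");print([b[0] for b in blobs(f2,"blue",12)][-3:],[b[0] for b in blobs(f2,"red",12)][-2:])
g=cv2.cvtColor(f2,cv2.COLOR_RGB2GRAY);print(g[186,340:350],g[196,340:350])
# tilt check: cap triangulated
for a,b in(([318.0,186.8],[337.3,189.2]),([311.1,195.8],[326.2,189.5]),([303.3,204],[314.7,188.9])):
    X,e=tri(a,b);print(X.round(4),round(e,4),L(X).round(1))
h=cv2.cvtColor(f2[175:240,275:375],cv2.COLOR_RGB2HSV); m=(h[...,0]>45)&(h[...,0]<85)&(h[...,1]>70); ys,xs=np.nonzero(m); print(sorted(zip(xs+275,ys+175)))
E
```

```text
[[318.0, 186.8], [311.1, 195.8], [303.4, 204.0], [221.4, 209.7], [279.4, 232.0]]
[[314.6, 188.7], [326.1, 189.5], [337.3, 189.2]] [[316.6, 219.1], [228.3, 228.1]]
[[318.0, 186.8], [311.1, 195.8], [303.3, 204.0], [221.7, 210.4], [279.4, 232.1]]
[[314.6, 188.8], [326.2, 189.5], [337.3, 189.2]] [[316.6, 219.1], [228.1, 228.0]]
[[317.9, 186.9], [311.1, 195.8], [303.3, 204.0], [221.3, 209.8], [279.5, 232.2]]
[[314.7, 188.8], [326.0, 189.5], [337.3, 189.2]] [[316.6, 219.1], [228.2, 228.1]]
[128 127  89 149 191 168 107  49  49  48] [ 58  46  43 104 169 191 141  56  46  46]
[ 0.6299 -0.0108  0.1259] 0.0055 [ 33.2 -25.6]
[0.6305 0.0243 0.123 ] 0.004 [34.7  9.4]
[0.6329 0.0603 0.124 ] 0.0038 [38.1 45.3]
[(np.int64(298), np.int64(199)), (np.int64(298), np.int64(200)), (np.int64(335), np.int64(217)), (np.int64(335), np.int64(218)), (np.int64(335), np.int64(219)), (np.int64(335), np.int64(220)), (np.int64(336), np.int64(219)), (np.int64(336), np.int64(220))]
```

```bash
python3 -c "
from rig import env
print(env.sign_off(), env.observe()['time_s'])"
```

```text
the job is handed in; nothing more can be done
the job is handed in; nothing more can be done
```

I finished every step in the order asked and handed the job in at about 48 s, with the gripper clear of everything.

- **Clamp:** I slid it open until it hit its hard stop, at 44 N. For tightening, the row of bottles stopped moving at about 67 mm of travel. The pull force at the end was 14.7 N, and the gauge came out at 19–20 mm by two independent measures. The green ring shows at the barrel mouth in the top view, and no red ring appeared in any picture.
- **Bottles:** The red-capped bottle stands in the tray within 1 px of where I expected it. I found three blue-capped bottles, and all three stand upright in the trough, pressed together.
- **Key:** I turned it until I felt the hard stop at start (0.72 N m) and then let go. The last picture shows the bow turned about 45° clockwise, which is run.
- **Left alone:** I kept clear of the beaker and the dishes, though I did not measure them again at the end.

**Checks that were off:**
- Between the clamp check and the final picture, the blue caps shifted sideways, one of them by about 3 mm. They were still over the last second or so of pictures, and cap heights still fit standing bottles. The gauge may have dropped by about 0.5 mm, which still leaves it in the green.
- The trough and key positions along the trough were about 3 mm off my first estimate. I allowed for this when gripping the key.

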